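Let the captive nut into the vise jaw and close its keeper

TASK

Slide the loose hexagon nut across the wooden vise jaw with light nudges of the fingertips, never gripping it, lifting it or forcing it, until it drops into the empty hexagonal recess, and see that it lies flat and fully home on the bottom. Then swing the steel keeper strap over the nut until it meets its stop.

Things in the scene. Friction and masses are not known exactly. Their poses are not given: they have to be found in the camera images.
- nut_centre (a point): Centre (half-way up) of the loose steel hexagon nut lying flat on the jaw's face: 36 mm across flats, 41.6 mm across corners, 16 mm high, about 0.1 kg, bore 21 mm wide. Its z axis is the bore; its y axis is square to a pair of flats (so are the directions 60 and 120 degrees from it).
- jaw: The wooden vise jaw, fixed flat on the bench; origin under its middle, y along it, z up. A 30 mm base board carries a 9 mm plywood facing, 130 mm wide (x) and 450 mm long (y), whose level face is 39 mm above the bench. The recess at its -y end already holds its nut, fixed, under a closed keeper; the one at its +y end is empty.
- recess (a point): Where the drawing puts the middle of the empty recess, at face level, 160 mm to +y of the jaw's middle; axes as the jaw's. The facing was glued on by eye: the true recess lies up to 10 mm off along y, either way, and up to 4 mm along x, not turned. It is 38 mm across flats, 9 mm deep, flat-bottomed; two flats are square to y, corners point to +x and -x. A nut fully home stands 7 mm proud of the face.
- keeper_pin (a point): Half-way up the keeper's finger pin: an upright steel pin, 10 mm thick, 22 mm high, its foot 13.5 mm above the face. It stands on the keeper, a level steel strap 24 mm wide and 4 mm thick, 66 mm from the strap's pivot, 16 mm from its end. The strap's underside is 9.5 mm above the face, so it passes over a nut that is fully home and no other.
- keeper_pivot (a point): Pivot of the keeper strap, half-way through the strap's thickness, 50 mm to +y from recess; the strap turns level about it.
- keeper (a joint): Opening angle of the strap in rad: 0 closed on its stop, the strap pointing to -y of the jaw, over the recess; as it grows the strap swings towards +x of the jaw (anticlockwise from above), 2.2 wide open. Friction holds it, about 1 N at the pin.
- washer: Loose steel washer, 44 mm across and 4 mm thick, on the jaw's face; origin under its centre. To be left alone.
- handwheel: Loose black handwheel of the vise, 142 mm across, lying on the bench beside the jaw; origin under its hub. To be left alone.
- screwdriver: Loose screwdriver lying on the bench; to be left alone.
Not all that is in view belongs to the job. Of the things that look like the part that bears nut_centre, the middle-sized one is meant.

How it is judged:
By the outcome, as a careful person would: the job done as asked, in the order asked, and still so for the second after the job is handed in, with the robot touching nothing.
It also fails if it takes over 72 s, if anything falls off the work surface, if the arm or the gripper's body presses on something with over 40 N, if the wrist force passes 120 N, or if a joint passes its speed limit or range.

ROBOT

A 7-joint arm with a two-finger parallel gripper is mounted at the origin on the work surface. World frame = base frame: x ahead of the robot, y to its left, z up, the work surface at z = 0. Lengths are in m, angles in rad, forces in N, time in s.
With the tool pointing down it reaches from about 0.425 to 0.875 m from the base axis. Payload 4.7 kg.
Tool frame: the origin (TCP) lies at the very end of the fingers, on their centre line; the grasp point (between the pads) lies 19 mm behind it; x points along the fingers, z is the direction in which the jaws open and shut, and the axes are right-handed (so a half turn about x gives the same grasp; the last joint's range is limited). The gripper opens to 87 mm and grips with 3 to 60 N. Pads are 19 mm wide; open, the fingers measure 117 mm over their backs; the gripper's body (75 mm by 190 mm) begins 51 mm behind the grasp point.
Start: joints at [-1.217, 0.321, -0.07, 1.45, 0.023, 1.371, -0.057], TCP at [0.217, 0.613, 0.223] pointing down, gripper open.
Joint ranges: [-2.86, 2.86], [-0.3, 2.09], [-1.38, 1.24], [0.06, 2.45], [-1.56, 4.7], [0.09, 2.05], [-2.69, 2.69]. Speed limits (rad/s): [2.57, 2.57, 3.14, 3.14, 3.14, 3.14, 3.14].

INTERFACE

Orientations are given as a rotation vector (axis times angle).
In Python, from bench import telemetry, viewer, workorder gives the robot as it stands.
- The arm moves only by the shell command python3 -m creep 'ROWS' [FORCE]. ROWS is JSON, a list of rows, each an object of numbers: "fingers": the opening, from 0 (shut) to 1 (fully open); "x", "y", "z": the shift along the tool's x, y, z in units of 40 mm (1.0 is 40 mm); "twist": the turn about the tool's x in units of 5 degrees (1.0 is 5 degrees). In form: [{"fingers": .., "x": .., "y": .., "z": .., "twist": ..}, ...]. A call has 1 to 20 rows; each row is the pose to reach, as a shift and turn from the pose commanded when the call began, along the tool's axes at that moment; what a row does not reach only later rows make up. A row lasts 1/12 s, in which the tool goes at most 41.7 mm and 7.16 degrees, less where a joint would pass 70% of its speed; a pose out of reach is approached as far as the arm can. A call with a gripper value outside its range is refused whole. The fingers move at their own pace and stop on an object; FORCE is the grip in N (left out, the last holds). Time passes only in rows, so rows that repeat a pose let the fingers close. It gives the time, the measured TCP pose, the force and the opening at its end, in the units of the state.
- telemetry.get_state(): the state, without advancing time (a new reading comes with each control period).
- viewer.get_image(name): name is "scene" or "top" or "wrist"; returns a dict with "pixels" (384x512x3 uint8, red, green, blue), "z_map" (384x512 float32, m along the optical axis (not along the pixel's ray), 0 where there is no reading), "K" (3x3 intrinsics, pixels), "xyz" and "attitude" of the camera in the world. Camera axes: x right, y up, looking along -z (the intrinsics and any distortion apply to the point x, -y, -z); pixel columns grow to the right and rows downward; lengths in m; the calibration is good to about 2 mm. A picture is of the moment at which its call begins.
- workorder.close_job(): hands the job in, once; it reports no verdict.
The state is a dict: "time": time; "joint_positions": joint angles; "qd": joint speeds; "joint_torque": joint torques, N m; "position": TCP position; "tool_rot": TCP orientation; "ft_force": force on the tool from outside, world axes, zero at the start; "torque": the same for the moment, N m; "grip_width": opening from 0.0 (shut) to 1.0 (fully open).
Only numpy, scipy, OpenCV 4.12 (cv2) and the standard library are available. Lean on these libraries where they do the work, as an engineer would, in place of code of your own. Each camera call takes 0.05 s, during which the arm holds its last target.

## Working session

There is one attempt and no reset: what is moved stays moved. The work goes in short steps, Python scripts to look and compute and a shell command to move; the robot and the scene stay as the last step left them, time stands still between calls to the robot, and variables do not carry over. Pictures are saved under pics/ and viewed, and the job is handed in when it is done.

```bash
mkdir -p pics; ls; cat > h.py <<'E'
import numpy as np,cv2
from scipy.spatial.transform import Rotation as R
from bench import telemetry, viewer, workorder
def rot(a):
    a=np.array(a,float)
    return a if a.shape==(3,3) else (R.from_rotvec(a).as_matrix() if a.size==3 else R.from_quat(a).as_matrix())
def ray(im,u,v):
    K=im["K"]; d=np.array([(u-K[0,2])/K[0,0],-(v-K[1,2])/K[1,1],-1.0])
    return np.array(im["xyz"]),rot(im["attitude"])@d
def onz(im,u,v,z):
    o,d=ray(im,u,v); return o+d*(z-o[2])/d[2]
def cloud(im):
    K=im["K"]; h,w=im["z_map"].shape; v,u=np.mgrid[:h,:w]; Z=im["z_map"]
    p=np.stack([(u-K[0,2])/K[0,0]*Z,-(v-K[1,2])/K[1,1]*Z,-Z],-1)
    return p@rot(im["attitude"]).T+np.array(im["xyz"])
def proj(im,p):
    q=rot(im["attitude"]).T@(np.array(p)-np.array(im["xyz"])); K=im["K"]
    return K[0,0]*q[0]/-q[2]+K[0,2], -K[1,1]*q[1]/-q[2]+K[1,2]
E
python3 - <<'E'
from h import *
import pickle
s=telemetry.get_state(); print({k:np.round(v,3) for k,v in s.items()})
for n in ["scene","top","wrist"]:
    im=viewer.get_image(n); pickle.dump(im,open(f"pics/{n}0.pkl","wb"))
    print(n,{k:v for k,v in im.items() if k not in("pixels","z_map")})
    cv2.imwrite(f"pics/{n}0.png",im["pixels"][:,:,::-1])
E
```

```text
pics
{'time': np.float64(0.0), 'joint_positions': array([-1.217,  0.322, -0.07 ,  1.452,  0.023,  1.371, -0.057]), 'qd': array([ 0.001,  0.001,  0.001,  0.002,  0.   , -0.   ,  0.001]), 'joint_torque': array([ 0.0000e+00, -4.9131e+01, -4.0400e-01, -3.1252e+01, -6.4000e-02,
        4.4000e-02,  0.0000e+00]), 'position': array([0.216, 0.612, 0.221]), 'tool_rot': array([-0.957,  1.353,  0.955]), 'ft_force': array([ 0.214,  1.168, -0.534]), 'torque': array([ 0.037, -0.04 , -0.003]), 'grip_width': np.float64(1.0)}
scene {'K': array([[369.06601605,   0.        , 255.33453778],
       [  0.        , 369.06601605, 189.00367644],
       [  0.        ,   0.        ,   1.        ]]), 'xyz': array([ 0.93512704, -0.38098189,  0.50710889]), 'attitude': array([0.94296146, 0.34261379, 0.64715198])}
top {'K': array([[383.97917139,   0.        , 261.03399169],
       [  0.        , 383.97917139, 185.51182704],
       [  0.        ,   0.        ,   1.        ]]), 'xyz': array([0.43208374, 0.11474272, 0.87326406]), 'attitude': array([ 0.09665731, -0.08745243, -1.55749932])}
wrist {'K': array([[294.53887082,   0.        , 257.93232829],
       [  0.        , 294.53887082, 193.35650124],
       [  0.        ,   0.        ,   1.        ]]), 'xyz': array([0.13944437, 0.63930783, 0.38393638]), 'attitude': array([-0.25852348, -0.18073374,  1.22273046])}
```

View pics/scene0.png

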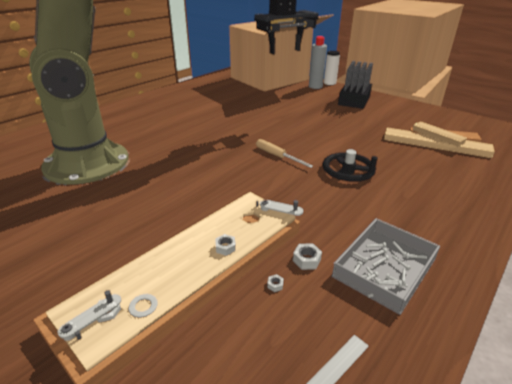

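View pics/top0.png

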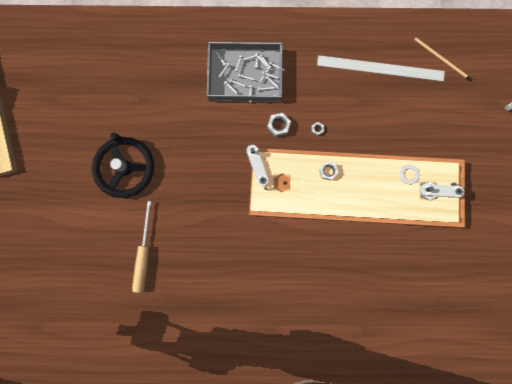

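View pics/wrist0.png

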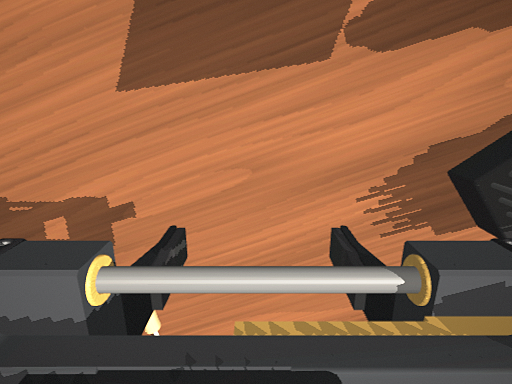

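Candidates for the nut in the top view: the nut on the jaw (330,171), a bigger one on the bench (279,124), a smaller one on the bench (318,129), and the fixed one under the closed keeper (430,190). I choose the one on the jaw, which is the middle-sized loose one. The empty recess is at (283,183), the open keeper's pivot at about (263,181) and its pin at about (252,150).

```bash
python3 - <<'E'
from h import *
import pickle
im=pickle.load(open("pics/top0.pkl","rb"))
c=im["pixels"][135:235,235:475,::-1]
cv2.imwrite("pics/topc.png",cv2.resize(c,None,fx=3.3,fy=3.3,interpolation=cv2.INTER_CUBIC))
im2=pickle.load(open("pics/scene0.pkl","rb"))
c=im2["pixels"][190:300,180:340,::-1]
cv2.imwrite("pics/scenec.png",cv2.resize(c,None,fx=5,fy=5,interpolation=cv2.INTER_CUBIC))
P=cloud(im)
hsv=cv2.cvtColor(im["pixels"],cv2.COLOR_RGB2HSV)
# jaw: height 39 region
m=((P[...,2]>0.030)&(P[...,2]<0.065)&(im["z_map"]>0)).astype(np.uint8); m[:, :235]=0;m[:135]=0;m[240:]=0;m[:,475:]=0
cs,_=cv2.findContours(m,cv2.RETR_EXTERNAL,cv2.CHAIN_APPROX_NONE); c=max(cs,key=cv2.contourArea)
pts=np.array([onz(im,*p[0],0.039)[:2] for p in c],np.float32)
print(cv2.minAreaRect(pts*1000), cv2.contourArea(c))
print("facez",np.median(P[...,2][m>0]))
for y in range(150,218,6): print(y,np.round(P[y,345,2],4),hsv[y,345])
# nut
for (u0,u1,v0,v1,zs) in [(315,346,158,186,0.05),(268,292,112,138,0.008),(310,326,120,137,.004)]:
    sub=np.zeros_like(m); sub[v0:v1,u0:u1]=1
    g=(sub>0)&(hsv[...,1]<60)
    v,u=np.nonzero(g); q=[onz(im,a,b,zs)[:2] for a,b in zip(u,v)]
    print(len(u),(u.min()+u.max())/2,(v.min()+v.max())/2,np.round(np.mean(q,0),4), np.round(cv2.minEnclosingCircle(np.array(q,np.float32)*1000),1) if 0 else cv2.minEnclosingCircle(np.array(q,np.float32)*1000))
E
```

```text
((531.8048095703125, -83.10118103027344), (478.6958923339844, 153.24607849121094), 86.84908294677734) 13215.5
facez 0.039127377272195396
150 -0.0011 [ 10 142 113]
156 0.031 [ 14 122 225]
162 0.0372 [ 22  74 251]
168 0.04 [ 23  62 253]
174 0.0407 [ 22  70 251]
180 0.041 [ 24  63 253]
186 0.0383 [ 24  61 253]
192 0.0408 [ 23  65 253]
198 0.0392 [ 25  54 254]
204 0.0405 [ 23  66 252]
210 0.0412 [ 25  54 254]
216 0.0288 [ 14 119 167]
236 332.0 171.5 [ 0.5629 -0.0265] ((561.4741821289062, -36.910072326660156), 33.16587448120117)
339 279.5 124.0 [0.6778 0.081 ] ((677.6744384765625, 80.32890319824219), 28.497859954833984)
116 317.5 128.0 [ 0.6696 -0.0086] ((669.9774780273438, -8.801939010620117), 15.724804878234863)
```

View pics/topc.png

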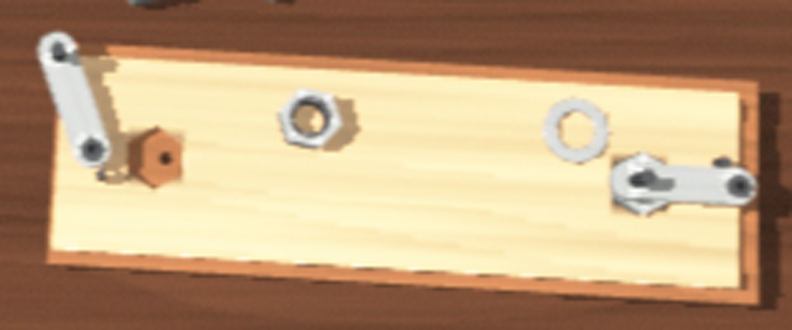

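View pics/scenec.png

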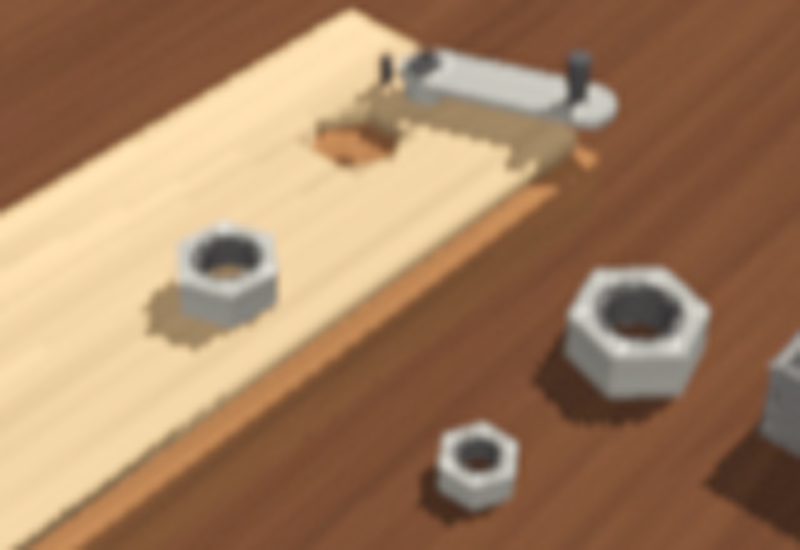

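```bash
cat >> h.py <<'E'
def mk(im,lo,hi,box):
    hsv=cv2.cvtColor(im["pixels"],cv2.COLOR_RGB2HSV); m=cv2.inRange(hsv,lo,hi); b=np.zeros_like(m); u0,u1,v0,v1=box; b[v0:v1,u0:u1]=255
    m&=b; n,l,st,c=cv2.connectedComponentsWithStats(m); k=1+np.argmax(st[1:,4]); return ((l==k)*255).astype(np.uint8),st[k],c[k]
def hull(im,m,z):
    cs,_=cv2.findContours(m,cv2.RETR_EXTERNAL,cv2.CHAIN_APPROX_NONE); c=max(cs,key=cv2.contourArea)
    return cv2.convexHull((np.array([onz(im,*p[0],z)[:2] for p in c])*1000).astype(np.float32))
E
python3 - <<'E'
from h import *
import pickle
im=pickle.load(open("pics/top0.pkl","rb"))
m,st,c=mk(im,(0,90,60),(19,255,255),(272,296,170,195)); h=hull(im,m,.039); M=cv2.moments(h)
print("recess",st,c,(M['m10']/M['m00'],M['m01']/M['m00']),cv2.contourArea(h),"ideal",0.866*38**2)
print(cv2.approxPolyDP(h,3,True)[:,0].round(1).tolist())
hsv=cv2.cvtColor(im["pixels"],cv2.COLOR_RGB2HSV)
print("S");print(hsv[160:184,316:346,1]);print("V");print(hsv[160:184,316:346,2])
# facing edges
m,st,c=mk(im,(19,20,150),(40,255,255),(235,475,135,235)); h=hull(im,m,.039); print("facing",cv2.minAreaRect(h))
s=telemetry.get_state(); print(rot(s["tool_rot"]).round(3))
E
```

```text
recess [272 173  19  20 310] [280.78387097 182.16451613] (538.0749156492654, 76.92675045878019) 1461.0985688988585 ideal 1250.504
[[552.2000122070312, 56.900001525878906], [558.5999755859375, 72.30000305175781], [553.9000244140625, 96.4000015258789], [520.7999877929688, 96.19999694824219], [516.7000122070312, 76.5], [523.5, 59.0]]
S
[[73 73 73 73 74 73 72 72 71 70 68 68 70 71 70 69 68 68 67 67 68 66 66 67
  66 68 63 65 65 63]
 [77 76 77 78 77 76 78 78 72 56 48 55 61 68 72 72 72 73 73 72 73 74 71 71
  70 71 71 69 69 67]
 [71 72 73 73 73 72 73 70 55 18  6  6 10 19 34 49 60 68 70 71 75 75 74 75
  74 73 73 73 73 74]
 [68 67 67 66 68 68 66 53 25  4  2  2  2  2  6  8 10 17 22 39 71 74 72 72
  72 72 72 72 73 73]
 [63 65 63 62 63 65 57 34  8  3  4  2  2  2  0  3  4  3  3 14 66 87 75 72
  73 73 70 70 70 72]
 [67 66 67 66 63 56 34  8  4  2  5  5  2  4  2  2  2  2  3 16 57 91 95 96
  98 99 87 69 67 66]
 [65 67 65 66 56 33  9  5  3  2 28 48 49 39 13  3  2  2  3  5 33 83 97 98
  96 96 89 65 63 63]
 [65 67 63 56 34  8  3  1 13 50 87 96 94 92 83 39  5  2  4  5 20 61 92 97
  97 94 87 66 63 62]
 [66 
[... 4001 characters left out ...]
253 253 253 253]
 [252 252 252 252 252 252 252 252 252 251 251 250 245 234 227 238 238 208
  201 200 201 208 239 252 253 253 253 253 253 253]
 [252 252 251 251 251 251 251 251 251 251 251 251 251 251 251 252 253 252
  252 252 252 252 253 253 253 253 253 253 253 253]
 [253 253 253 253 253 253 252 252 252 252 252 252 252 252 252 253 253 254
  254 254 254 254 254 254 254 254 254 254 254 254]
 [253 253 253 253 253 253 253 253 253 253 253 253 253 253 253 253 253 253
  253 253 253 253 253 253 253 253 253 253 253 253]]
facing ((531.1146240234375, -84.42266845703125), (449.57818603515625, 129.82553100585938), 87.37039947509766)
[[-0.    -0.943  0.333]
 [-0.001  0.333  0.943]
 [-1.    -0.    -0.001]]
```

The recess at crop (157,157), with corners pointing to ±x, and the nut at crop (311,118) check out. The nut must turn about 19°. A push square to a flat along the direction 60° from +y will align it, and then a push along +y. Next I compute the staging point.

```bash
cat >> h.py <<'E'
ey=np.array([.0459,.9989,0]); ex=np.array([.9989,-.0459,0])
REC=np.array([538.,76.,39.])/1000
def tojaw(p): d=(np.array([*p[:2],0])-[*REC[:2],0])*1000; return round(d@ex,1),round(d@ey,1)
def jw(x,y,z): p=REC+(x*ex+y*ey)/1000; p[2]=z; return p
def go(p,yaxis=None):
    s=telemetry.get_state(); T=rot(s["tool_rot"]); d=T.T@(np.array(p)-s["position"])/.04
    out=f'x {d[0]:.3f} y {d[1]:.3f} z {d[2]:.3f}'
    if yaxis is not None:
        a=T.T@np.array(yaxis); out+=f' twist {np.degrees(np.arctan2(a[2],a[1]))/5:.2f}'
    print(out,'| tcp jaw',tojaw(s["position"]),'z',s["position"][2].round(4),'F',s["ft_force"].round(1),'grip',round(float(s["grip_width"]),3),'t',round(float(s["time"]),2))
d60=.5*ey-.866*ex
E
python3 - <<'E'
from h import *
import pickle
im=pickle.load(open("pics/top0.pkl","rb"))
n=onz(im,328.9,170.2,.055); print("nut",n,tojaw(n))
for u,v,z in [(262.7,180.2,.0505),((60+.5)/3.3-.5+235,(48.5)/3.3-.5+135,.0745)]: print(tojaw(onz(im,u,v,z)))
nj=np.array(tojaw(n)); q=nj-45*np.array([-.866,.5]); print(q)
go(jw(*q,.12),d60)
E
```

```text
nut [ 0.5633853  -0.02567204  0.055     ] (np.float64(30.0), np.float64(-100.4))
(np.float64(0.8), np.float64(40.8))
(np.float64(62.6), np.float64(65.2))
[  68.97 -122.9 ]
x 2.563 y -14.586 z -12.403 twist 2.63 | tcp jaw (np.float64(-345.7), np.float64(521.1)) z 0.2217 F [0.9 0.8 0.4] grip 1.001 t 0.15
```

```bash
python3 -m creep '[{"fingers":0,"x":0,"y":-7.3,"z":-6.2,"twist":1.3},{"fingers":0,"x":0,"y":-7.3,"z":-6.2,"twist":1.3},{"fingers":0,"x":0,"y":-7.3,"z":-6.2,"twist":1.3},{"fingers":0,"x":0,"y":-7.3,"z":-6.2,"twist":1.3},{"fingers":0,"x":0,"y":-7.3,"z":-6.2,"twist":1.3},{"fingers":0,"x":0,"y":-7.3,"z":-6.2,"twist":1.3},{"fingers":0,"x":0,"y":-7.3,"z":-6.2,"twist":1.3},{"fingers":0,"x":0,"y":-7.3,"z":-6.2,"twist":1.3},{"fingers":0,"x":0,"y":-14.58,"z":-12.4,"twist":2.63},{"fingers":0,"x":0,"y":-14.58,"z":-12.4,"twist":2.63},{"fingers":0,"x":0,"y":-14.58,"z":-12.4,"twist":2.63},{"fingers":0,"x":0,"y":-14.58,"z":-12.4,"twist":2.63},{"fingers":0,"x":0,"y":-14.58,"z":-12.4,"twist":2.63},{"fingers":0,"x":0,"y":-14.58,"z":-12.4,"twist":2.63},{"fingers":0,"x":1,"y":-14.58,"z":-12.4,"twist":2.63},{"fingers":0,"x":1.8,"y":-14.58,"z":-12.4,"twist":2.63},{"fingers":0,"x":2.5,"y":-14.58,"z":-12.4,"twist":2.63},{"fingers":0,"x":2.5,"y":-14.58,"z":-12.4,"twist":2.63},{"fingers":0,"x":2.5,"y":-14.58,"z":-12.4,"twist":2.63},{"fingers":0,"x":2.5,"y":-14.58,"z":-12.4,"twist":2.63}]' 3
cat > snap.py <<'E'
import sys; from h import *; import pickle
t=sys.argv[1]
for n in sys.argv[2:]:
    im=viewer.get_image(n); pickle.dump(im,open(f"pics/{n}{t}.pkl","wb"))
    b={"top":(235,395,130,230),"scene":(170,330,180,300),"wrist":(0,512,0,384)}[n]
    c=im["pixels"][b[2]:b[3],b[0]:b[1],::-1]; f=1 if n=="wrist" else 4
    cv2.imwrite(f"pics/{n}{t}.png",cv2.resize(c,None,fx=f,fy=f,interpolation=cv2.INTER_CUBIC))
go(REC,d60)
E
python3 snap.py 1 top scene wrist
```

```text
time: 1.82
position: [0.5994, -0.0571, 0.1172]
tool_rot: [-0.777, 1.438, 0.774]
ft_force: [-1.5, -1.1, -0.4]
grip_width: 0.011
x 2.078 y 3.005 z 1.785 twist -0.01 | tcp jaw (np.float64(68.5), np.float64(-122.0)) z 0.122 F [-0.6  0.9  0.4] grip 0.006 t 1.97
```

View pics/top1.png

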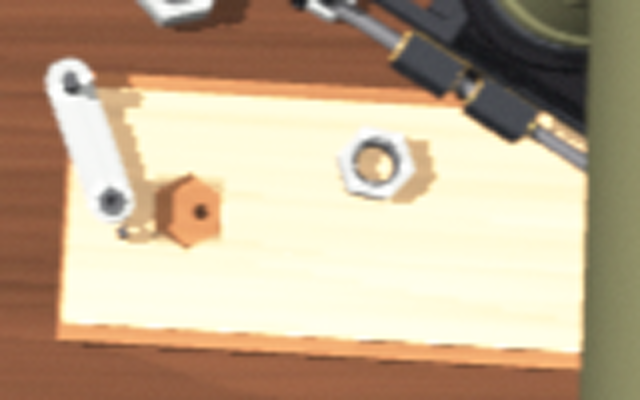

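View pics/scene1.png

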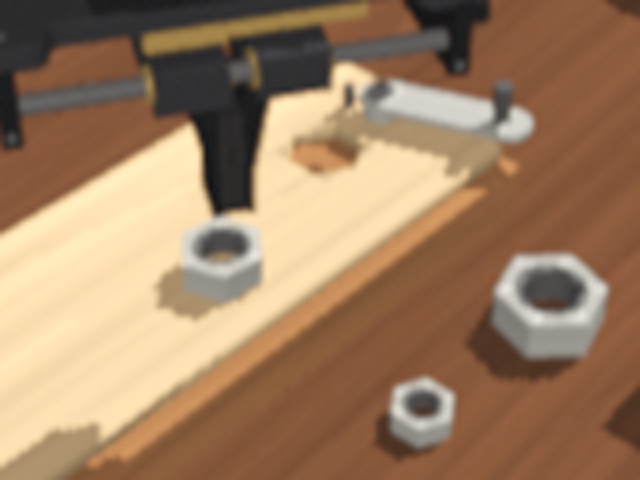

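View pics/wrist1.png

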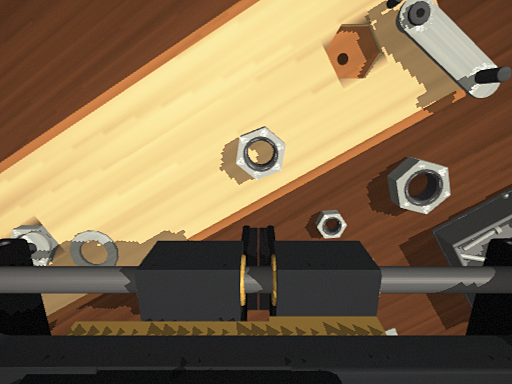

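The wrist view shows the nut at (261,153), the recess at (353,52) and the fingertips at (258,235). Cross-checking these against the top view.

```bash
python3 - <<'E'
from h import *
import pickle
im=pickle.load(open("pics/wrist1.pkl","rb"))
n=onz(im,261.5,152.5,.055); print("nut",n,tojaw(n))
m,st,c=mk(im,(0,90,60),(19,255,255),(320,390,10,95)); h=hull(im,m,.039); M=cv2.moments(h)
print("recess",st,(M['m10']/M['m00'],M['m01']/M['m00']),cv2.contourArea(h)); print(cv2.approxPolyDP(h,3,True)[:,0].round(1).tolist())
c=im["pixels"][0:270,180:512,::-1]; cv2.imwrite("pics/w1c.png",cv2.resize(c,None,fx=2.2,fy=2.2,interpolation=cv2.INTER_CUBIC))
E
```

```text
nut [ 0.5629657  -0.02508362  0.055     ] (np.float64(29.6), np.float64(-99.8))
recess [ 321   10   69   78 3452] (537.5610641278478, 77.71118633853968) 1859.8806546729757
[[527.7000122070312, 107.80000305175781], [518.2000122070312, 93.0999984741211], [518.5, 57.20000076293945], [556.4000244140625, 54.70000076293945], [557.5999755859375, 91.0]]
```

View pics/w1c.png

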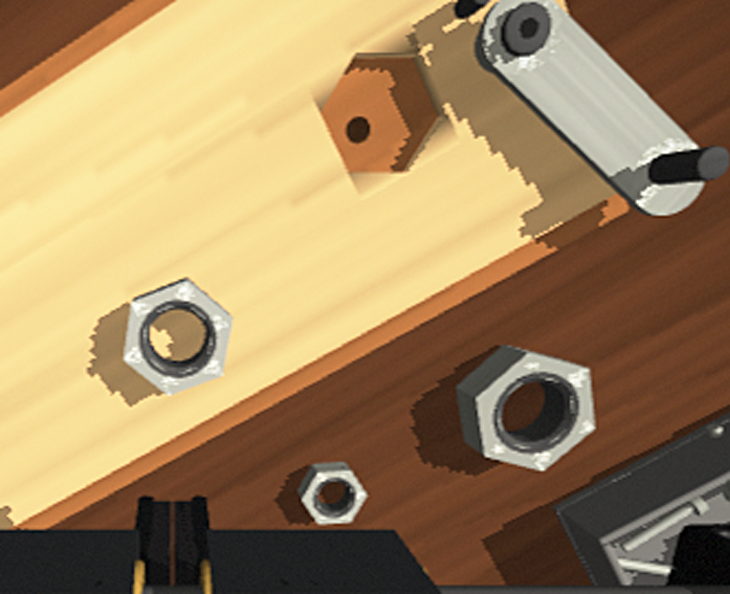

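```bash
python3 -m creep '[{"fingers":0,"x":0.7,"y":0,"z":0,"twist":0},{"fingers":0,"x":1.3,"y":0,"z":0,"twist":0},{"fingers":0,"x":1.7,"y":0,"z":0,"twist":0},{"fingers":0,"x":1.85,"y":0,"z":0,"twist":0},{"fingers":0,"x":1.93,"y":0,"z":0,"twist":0},{"fingers":0,"x":1.93,"y":0,"z":0,"twist":0},{"fingers":0,"x":1.93,"y":0,"z":0,"twist":0}]'
python3 snap.py 2 scene wrist;python3 - <<'E'
from h import *
import pickle
im=pickle.load(open("pics/wrist1.pkl","rb"))
print(tojaw(onz(im,355.5,52.3,.039)))
E
```

```text
time: 2.55
position: [0.6024, -0.0484, 0.047]
tool_rot: [-0.782, 1.423, 0.78]
ft_force: [1.4, -0.9, 0.4]
grip_width: 0.006
x 0.196 y 3.038 z 1.764 twist 0.01 | tcp jaw (np.float64(70.0), np.float64(-121.8)) z 0.0469 F [-0.   0.5  0.1] grip 0.003 t 2.65
(np.float64(1.7), np.float64(-1.6))
```

View pics/scene2.png

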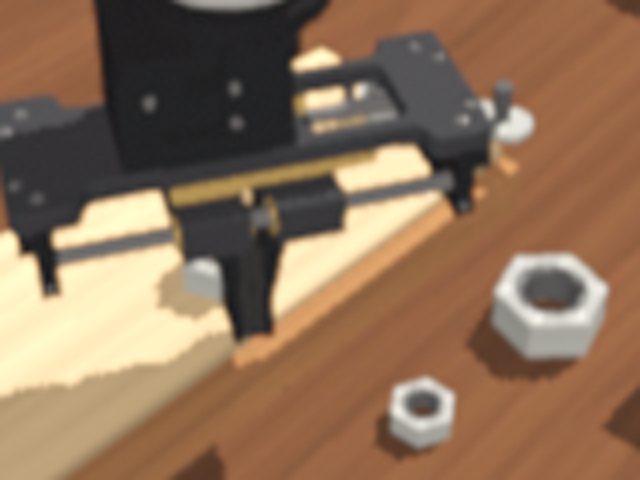

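View pics/wrist2.png

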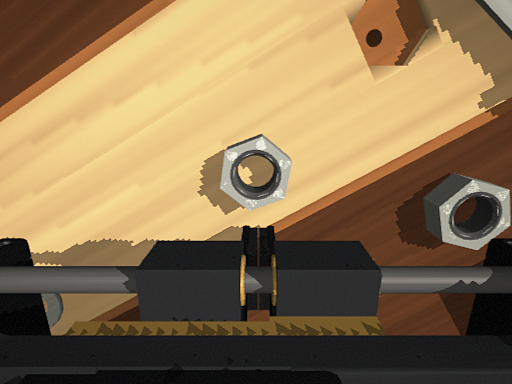

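The fingers sit just beyond the nut, centred on it, with nothing in contact. Now I lower them slightly and push gently.

```bash
python3 -m creep '[{"fingers":0,"x":0.1,"y":0,"z":0,"twist":0},{"fingers":0,"x":0.1,"y":0.15,"z":0,"twist":0},{"fingers":0,"x":0.1,"y":0.25,"z":0,"twist":0},{"fingers":0,"x":0.1,"y":0.31,"z":0,"twist":0},{"fingers":0,"x":0.1,"y":0.37,"z":0,"twist":0},{"fingers":0,"x":0.1,"y":0.43,"z":0,"twist":0},{"fingers":0,"x":0.1,"y":0.49,"z":0,"twist":0},{"fingers":0,"x":0.1,"y":0.55,"z":0,"twist":0},{"fingers":0,"x":0.1,"y":0.61,"z":0,"twist":0},{"fingers":0,"x":0.1,"y":0.67,"z":0,"twist":0},{"fingers":0,"x":0.1,"y":0.73,"z":0,"twist":0},{"fingers":0,"x":0.1,"y":0.79,"z":0,"twist":0},{"fingers":0,"x":0.1,"y":0.85,"z":0,"twist":0},{"fingers":0,"x":0.1,"y":0.85,"z":0,"twist":0},{"fingers":0,"x":0.1,"y":0.85,"z":0,"twist":0}]'
python3 snap.py 3 scene wrist
```

```text
time: 3.9
position: [0.5725, -0.0306, 0.0414]
tool_rot: [-0.78, 1.426, 0.781]
ft_force: [0.1, -0.0, -0.2]
grip_width: 0.005
x 0.059 y 2.168 z 1.783 twist 0.00 | tcp jaw (np.float64(39.5), np.float64(-105.1)) z 0.0414 F [0.5 1.2 0.3] grip 0.007 t 4.0
```

View pics/wrist3.png

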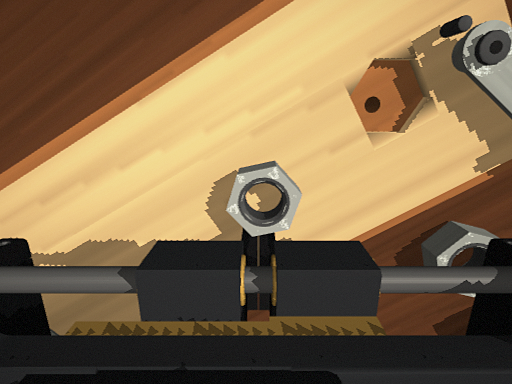

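View pics/scene3.png

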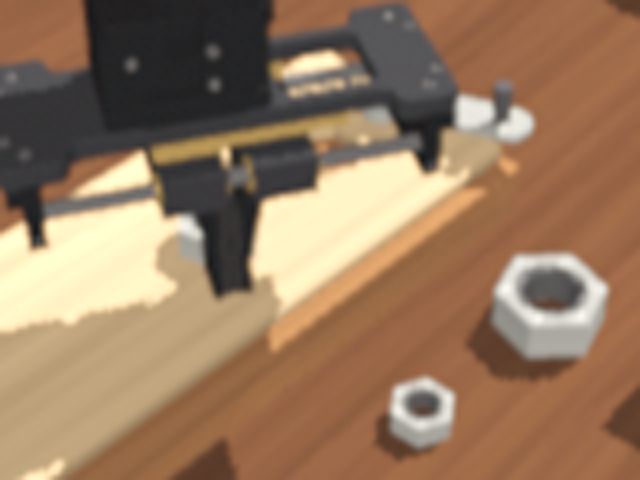

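```bash
cat >> h.py <<'E'
def measure(t,n,u,v,z=.055,ang=None):
    import pickle
    im=pickle.load(open(f"pics/{n}{t}.pkl","rb")); p=onz(im,u,v,z); print(n,"pt jaw",tojaw(p))
    return p
def edge(t,n,a,b,z=.055):
    import pickle
    im=pickle.load(open(f"pics/{n}{t}.pkl","rb")); p=np.array(tojaw(onz(im,*b,z)))-np.array(tojaw(onz(im,*a,z)))
    an=np.degrees(np.arctan2(p[1],p[0])); print("edge len",np.linalg.norm(p).round(1),"dir from jaw x mod60:",round((an+30)%60-30,1))
E
python3 - <<'E'
from h import *
measure(3,"wrist",264.5,199); edge(3,"wrist",(233,167),(275,161.5));edge(3,"wrist",(275,161.5),(300,192))
measure(3,"wrist",396,96,.039)
E
python3 - <<'E'
import cv2;im=cv2.imread("pics/wrist3.png")
cv2.imwrite("pics/w3c.png",cv2.resize(im[20:260,200:500],None,fx=2.5,fy=2.5,interpolation=cv2.INTER_CUBIC))
E
```

```text
wrist pt jaw (np.float64(12.1), np.float64(-86.2))
edge len 21.7 dir from jaw x mod60: 7.6
edge len 21.1 dir from jaw x mod60: 9.6
wrist pt jaw (np.float64(1.7), np.float64(0.4))
```

View pics/w3c.png

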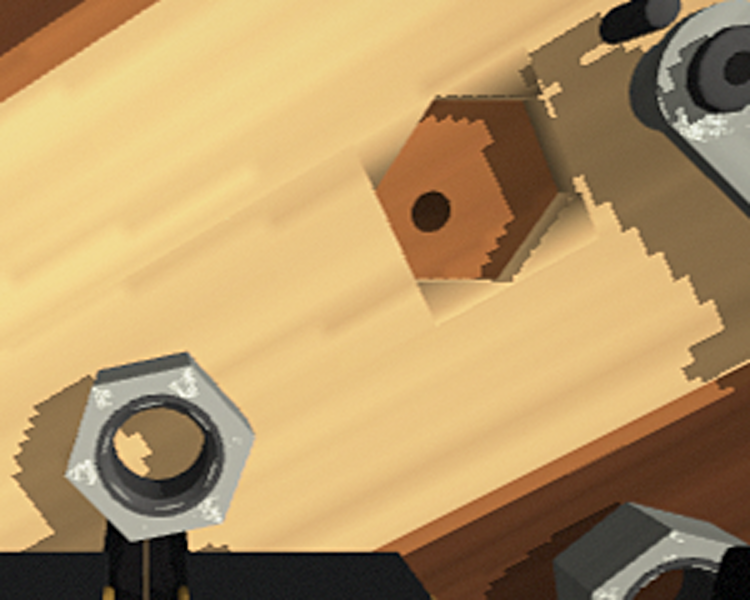

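```bash
python3 - <<'E'
from h import *
import pickle
im=pickle.load(open("pics/wrist3.pkl","rb"))
V=[(373,190),(435,97),(532,97),(572,190),(510,282),(418,280)]
Q=[tojaw(onz(im,200+a/2.5,20+b/2.5,.039)) for a,b in V]; print([tuple(map(float,q)) for q in Q],np.mean(Q,0))
E
```

```text
[(-10.7, -21.1), (-20.9, -2.5), (-11.0, 14.8), (10.3, 15.5), (21.8, -3.1), (11.3, -20.4)] [ 0.13333333 -2.8       ]
```

The nut at (264,199) is turning towards flush, with about 8° left, and it is 12 mm off in x. Continuing the push.

```bash
python3 -m creep '[{"fingers":0,"x":0,"y":0.06,"z":0,"twist":0},{"fingers":0,"x":0,"y":0.12,"z":0,"twist":0},{"fingers":0,"x":0,"y":0.18,"z":0,"twist":0},{"fingers":0,"x":0,"y":0.23,"z":0,"twist":0},{"fingers":0,"x":0,"y":0.26,"z":0,"twist":0},{"fingers":0,"x":0,"y":0.26,"z":0,"twist":0}]'
python3 snap.py 4 wrist; python3 - <<'E'
import cv2;im=cv2.imread("pics/wrist4.png")
cv2.imwrite("pics/w4c.png",cv2.resize(im[20:260,200:500],None,fx=2.5,fy=2.5,interpolation=cv2.INTER_CUBIC))
E
```

```text
time: 4.5
position: [0.5635, -0.0249, 0.0413]
tool_rot: [-0.78, 1.426, 0.781]
ft_force: [0.0, -0.4, 0.5]
grip_width: 0.002
x 0.060 y 1.900 z 1.782 twist 0.01 | tcp jaw (np.float64(30.2), np.float64(-99.7)) z 0.0414 F [-0.4 -0.1  0.9] grip 0.006 t 4.55
```

View pics/w4c.png

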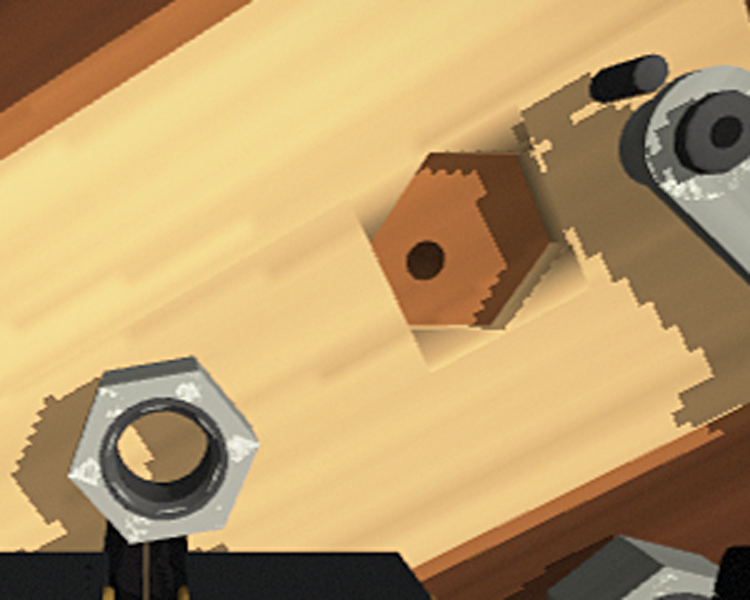

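```bash
python3 - <<'E'
from h import *
f=lambda a,b:(200+a/2.5,20+b/2.5)
measure(4,"wrist",*f(166,456)); edge(4,"wrist",f(133,543),f(220,525)); edge(4,"wrist",f(220,525),f(259,445)); edge(4,"wrist",f(70,473),f(133,543))
print("prev");edge(3,"wrist",f(133,541),f(222,523)); edge(3,"wrist",f(222,523),f(254,437)); edge(3,"wrist",f(66,470),f(133,541))
import cv2
im=cv2.imread("pics/wrist4.png")
cv2.imwrite("pics/w4d.png",cv2.resize(im[140:260,210:330],None,fx=5,fy=5,interpolation=cv2.INTER_CUBIC))
E
```

```text
wrist pt jaw (np.float64(5.0), np.float64(-80.8))
edge len 19.6 dir from jaw x mod60: 13.1
edge len 20.0 dir from jaw x mod60: 7.3
edge len 21.3 dir from jaw x mod60: 9.2
prev
edge len 20.0 dir from jaw x mod60: 12.6
edge len 20.6 dir from jaw x mod60: 12.8
edge len 21.9 dir from jaw x mod60: 10.8
```

View pics/w4d.png

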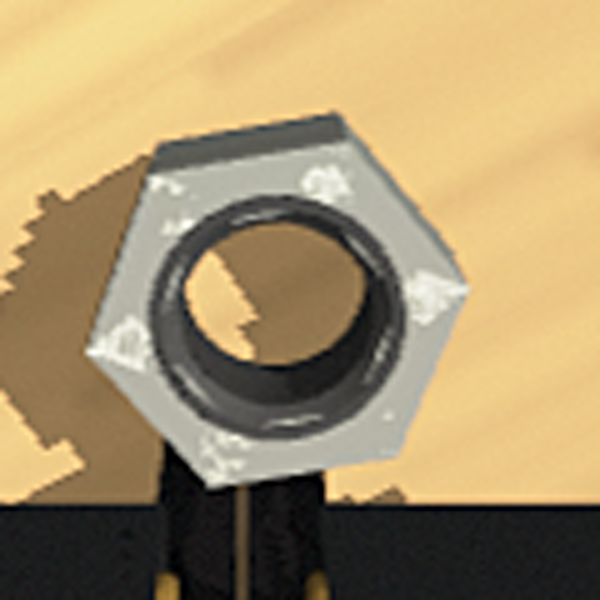

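```bash
python3 - <<'E'
from h import *
go(jw(5,-122,.068),ey)
E
```

```text
x -0.666 y 0.268 z -0.798 twist 12.01 | tcp jaw (np.float64(30.2), np.float64(-99.7)) z 0.0414 F [-0.4 -0.1  0.9] grip 0.006 t 4.55
```

```bash
python3 -m creep '[{"fingers":0,"x":0,"y":-0.2,"z":0,"twist":0},{"fingers":0,"x":-0.2,"y":-0.4,"z":0,"twist":0},{"fingers":0,"x":-0.67,"y":-0.4,"z":0,"twist":1.4},{"fingers":0,"x":-0.67,"y":-0.3,"z":-0.4,"twist":2.8},{"fingers":0,"x":-0.67,"y":-0.1,"z":-0.8,"twist":4.2},{"fingers":0,"x":-0.67,"y":0.27,"z":-0.8,"twist":5.6},{"fingers":0,"x":-0.67,"y":0.27,"z":-0.8,"twist":7},{"fingers":0,"x":-0.67,"y":0.27,"z":-0.8,"twist":8.4},{"fingers":0,"x":-0.67,"y":0.27,"z":-0.8,"twist":9.8},{"fingers":0,"x":-0.67,"y":0.27,"z":-0.8,"twist":11.2},{"fingers":0,"x":-0.67,"y":0.27,"z":-0.8,"twist":12},{"fingers":0,"x":-0.67,"y":0.27,"z":-0.8,"twist":12},{"fingers":0,"x":-0.67,"y":0.27,"z":-0.8,"twist":12}]'
python3 snap.py 5 wrist; python3 - <<'E'
from h import *
im=cv2.imread("pics/wrist5.png")
cv2.imwrite("pics/w5c.png",cv2.resize(im[:260,110:400],None,fx=2.2,fy=2.2,interpolation=cv2.INTER_CUBIC))
go(jw(5,-122,.042),ey)
E
```

```text
time: 5.63
position: [0.5383, -0.0469, 0.0687]
tool_rot: [0.034, 1.57, -0.035]
ft_force: [0.5, 0.5, -0.5]
grip_width: 0.008
x 0.739 y 3.067 z -0.138 twist -11.98 | tcp jaw (np.float64(5.8), np.float64(-122.6)) z 0.0686 F [-0.4  0.5 -0.9] grip 0.005 t 5.68
x 0.665 y 0.017 z -0.019 twist 0.02 | tcp jaw (np.float64(5.8), np.float64(-122.6)) z 0.0686 F [-0.4  0.5 -0.9] grip 0.005 t 5.68
```

View pics/w5c.png

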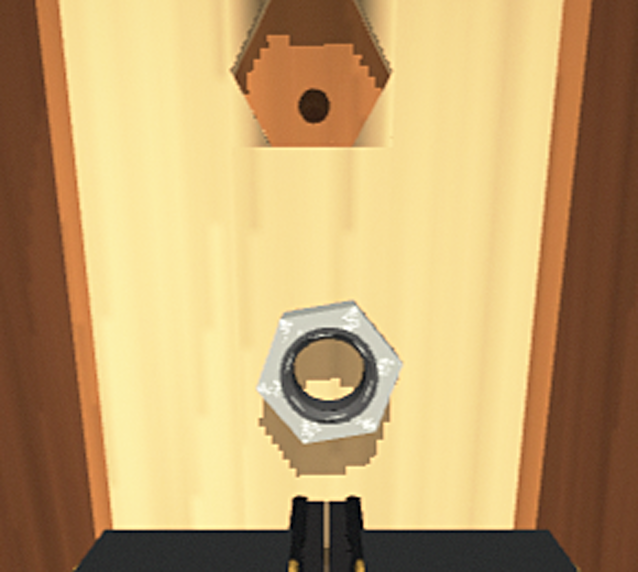

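```bash
python3 - <<'E'
from h import *
f=lambda a,b:(110+(a+.5)/2.2-.5,(b+.5)/2.2-.5)
measure(5,"wrist",*f(329,375))
for p in [(232,72),(391,72),(270,147),(352,147)]: measure(5,"wrist",*f(*p),.039)
edge(5,"wrist",f(302,443),f(376,432));edge(5,"wrist",f(376,432),f(402,362));edge(5,"wrist",f(258,390),f(302,443))
E
```

```text
wrist pt jaw (np.float64(5.3), np.float64(-81.5))
wrist pt jaw (np.float64(-20.7), np.float64(-2.9))
wrist pt jaw (np.float64(21.5), np.float64(-2.8))
wrist pt jaw (np.float64(-11.1), np.float64(-21.3))
wrist pt jaw (np.float64(11.4), np.float64(-21.2))
edge len 21.4 dir from jaw x mod60: 9.2
edge len 21.3 dir from jaw x mod60: 11.7
edge len 19.7 dir from jaw x mod60: 7.8
```

The recess centre reads (0.4,-2.2) and the nut (5.3,-81.5), turned 9.5°. Lowering and pushing along +y.

```bash
python3 -m creep '[{"fingers":0,"x":0.4,"y":0,"z":0,"twist":0},{"fingers":0,"x":0.65,"y":0,"z":0,"twist":0},{"fingers":0,"x":0.65,"y":0.15,"z":0,"twist":0},{"fingers":0,"x":0.65,"y":0.25,"z":0,"twist":0},{"fingers":0,"x":0.65,"y":0.32,"z":0,"twist":0},{"fingers":0,"x":0.65,"y":0.39,"z":0,"twist":0},{"fingers":0,"x":0.65,"y":0.46,"z":0,"twist":0},{"fingers":0,"x":0.65,"y":0.53,"z":0,"twist":0},{"fingers":0,"x":0.65,"y":0.6,"z":0,"twist":0},{"fingers":0,"x":0.65,"y":0.67,"z":0,"twist":0},{"fingers":0,"x":0.65,"y":0.74,"z":0,"twist":0},{"fingers":0,"x":0.65,"y":0.81,"z":0,"twist":0},{"fingers":0,"x":0.65,"y":0.88,"z":0,"twist":0},{"fingers":0,"x":0.65,"y":0.95,"z":0,"twist":0},{"fingers":0,"x":0.65,"y":1.02,"z":0,"twist":0},{"fingers":0,"x":0.65,"y":1.09,"z":0,"twist":0},{"fingers":0,"x":0.65,"y":1.16,"z":0,"twist":0},{"fingers":0,"x":0.65,"y":1.2,"z":0,"twist":0},{"fingers":0,"x":0.65,"y":1.2,"z":0,"twist":0}]'
python3 snap.py 6 wrist; python3 - <<'E'
from h import *
im=cv2.imread("pics/wrist6.png")
cv2.imwrite("pics/w6c.png",cv2.resize(im[:260,110:400],None,fx=2.2,fy=2.2,interpolation=cv2.INTER_CUBIC))
E
```

```text
time: 7.27
position: [0.5397, 0.0022, 0.0421]
tool_rot: [0.036, 1.571, -0.035]
ft_force: [-0.2, 0.3, 0.2]
grip_width: 0.007
x 0.078 y 1.848 z -0.125 twist -11.99 | tcp jaw (np.float64(5.1), np.float64(-73.9)) z 0.0421 F [0.2 0.3 0.7] grip 0.005 t 7.32
```

View pics/w6c.png

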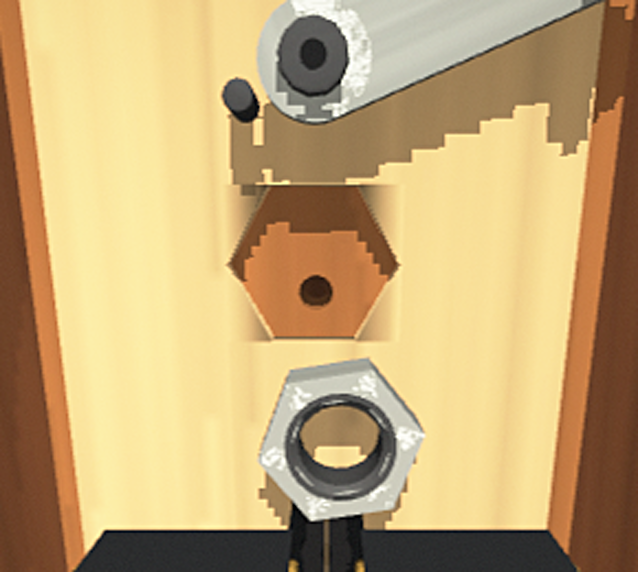

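```bash
python3 - <<'E'
from h import *
f=lambda a,b:(110+(a+.5)/2.2-.5,(b+.5)/2.2-.5)
measure(6,"wrist",*f(341,446))
print("rec");
for p in [(229,265),(399,265),(270,338),(355,338)]: measure(6,"wrist",*f(*p),.039)
measure(6,"wrist",*f(363,184),.030)
edge(6,"wrist",f(315,521),f(394,510));edge(6,"wrist",f(394,510),f(424,434));edge(6,"wrist",f(260,453),f(315,521))
im=cv2.imread("pics/wrist6.png")
cv2.imwrite("pics/w6d.png",cv2.resize(im[150:250,215:315],None,fx=6,fy=6,interpolation=cv2.INTER_CUBIC))
E
```

```text
wrist pt jaw (np.float64(7.3), np.float64(-44.1))
rec
wrist pt jaw (np.float64(-20.5), np.float64(-2.2))
wrist pt jaw (np.float64(21.7), np.float64(-2.1))
wrist pt jaw (np.float64(-10.8), np.float64(-20.4))
wrist pt jaw (np.float64(11.0), np.float64(-20.3))
wrist pt jaw (np.float64(12.9), np.float64(17.3))
edge len 20.1 dir from jaw x mod60: 8.6
edge len 21.2 dir from jaw x mod60: 11.8
edge len 22.5 dir from jaw x mod60: 6.5
```

View pics/w6d.png

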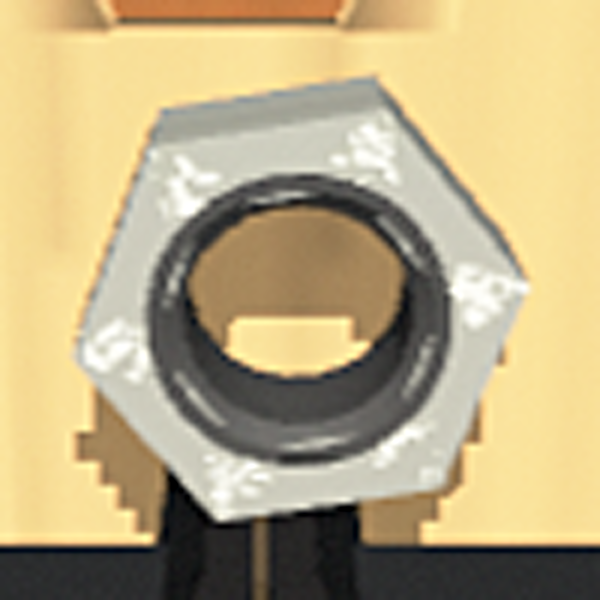

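```bash
python3 - <<'E'
from h import *
a=np.radians(159); d=np.cos(a)*ex+np.sin(a)*ey
go(jw(7.3+42*.934,-44.1-42*.358,.068),d)
E
```

```text
x -0.647 y 0.369 z 1.037 twist -13.79 | tcp jaw (np.float64(5.1), np.float64(-73.9)) z 0.0421 F [0.2 0.3 0.7] grip 0.005 t 7.32
```

```bash
python3 -m creep '[{"fingers":0,"x":0,"y":-0.2,"z":0,"twist":0},{"fingers":0,"x":-0.2,"y":-0.4,"z":0,"twist":0},{"fingers":0,"x":-0.65,"y":-0.4,"z":0.1,"twist":-1.4},{"fingers":0,"x":-0.65,"y":-0.3,"z":0.5,"twist":-2.8},{"fingers":0,"x":-0.65,"y":0,"z":1.04,"twist":-4.2},{"fingers":0,"x":-0.65,"y":0.37,"z":1.04,"twist":-5.6},{"fingers":0,"x":-0.65,"y":0.37,"z":1.04,"twist":-7},{"fingers":0,"x":-0.65,"y":0.37,"z":1.04,"twist":-8.4},{"fingers":0,"x":-0.65,"y":0.37,"z":1.04,"twist":-9.8},{"fingers":0,"x":-0.65,"y":0.37,"z":1.04,"twist":-11.2},{"fingers":0,"x":-0.65,"y":0.37,"z":1.04,"twist":-12.6},{"fingers":0,"x":-0.65,"y":0.37,"z":1.04,"twist":-13.8},{"fingers":0,"x":-0.65,"y":0.37,"z":1.04,"twist":-13.8},{"fingers":0,"x":-0.65,"y":0.37,"z":1.04,"twist":-13.8}]'
python3 snap.py 7 wrist; python3 - <<'E'
from h import *
im=cv2.imread("pics/wrist7.png")
cv2.imwrite("pics/w7c.png",cv2.resize(im[:260,150:450],None,fx=2.5,fy=2.5,interpolation=cv2.INTER_CUBIC))
a=np.radians(159); d=np.cos(a)*ex+np.sin(a)*ey
go(jw(7.3+42*.934,-44.1-42*.358,.042),d)
E
```

```text
time: 8.48
position: [0.5821, 0.0132, 0.0687]
tool_rot: [-0.897, 1.378, 0.897]
ft_force: [-0.7, -0.3, 0.6]
grip_width: 0.007
x 0.739 y 1.640 z 0.985 twist 1.75 | tcp jaw (np.float64(46.9), np.float64(-60.5)) z 0.0686 F [ 0.2  0.4 -0.2] grip 0.006 t 8.53
x 0.665 y 0.021 z 0.028 twist -0.05 | tcp jaw (np.float64(46.9), np.float64(-60.5)) z 0.0686 F [ 0.2  0.4 -0.2] grip 0.006 t 8.53
```

View pics/w7c.png

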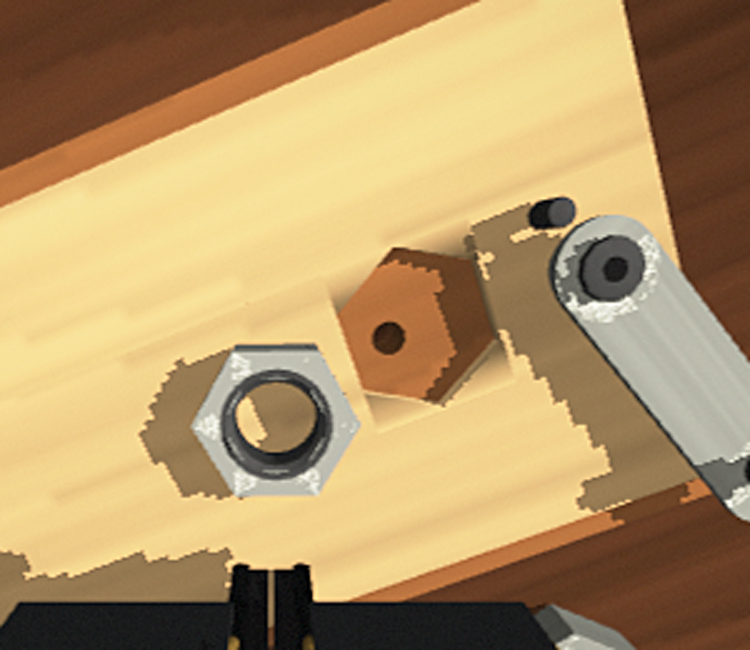

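The nut's flats are square to the tool and centred at crop (276,425). I push flush, then turn cw while pushing.

```bash
python3 -m creep '[{"fingers":0,"x":0.4,"y":0,"z":0.03,"twist":0},{"fingers":0,"x":0.65,"y":0,"z":0.03,"twist":0},{"fingers":0,"x":0.65,"y":0.15,"z":0.03,"twist":0},{"fingers":0,"x":0.65,"y":0.25,"z":0.03,"twist":0},{"fingers":0,"x":0.65,"y":0.32,"z":0.03,"twist":0},{"fingers":0,"x":0.65,"y":0.38,"z":0.03,"twist":0},{"fingers":0,"x":0.65,"y":0.42,"z":0.03,"twist":0},{"fingers":0,"x":0.65,"y":0.45,"z":0.02,"twist":0.2},{"fingers":0,"x":0.65,"y":0.48,"z":0,"twist":0.5},{"fingers":0,"x":0.65,"y":0.51,"z":-0.01,"twist":0.8},{"fingers":0,"x":0.65,"y":0.54,"z":-0.02,"twist":1.1},{"fingers":0,"x":0.65,"y":0.57,"z":-0.03,"twist":1.4},{"fingers":0,"x":0.65,"y":0.59,"z":-0.04,"twist":1.8},{"fingers":0,"x":0.65,"y":0.59,"z":-0.04,"twist":1.8}]'
python3 snap.py 8 wrist; python3 - <<'E'
from h import *
im=cv2.imread("pics/wrist8.png")
cv2.imwrite("pics/w8c.png",cv2.resize(im[:260,150:450],None,fx=2.5,fy=2.5,interpolation=cv2.INTER_CUBIC))
E
```

```text
time: 9.7
position: [0.5597, 0.0224, 0.0425]
tool_rot: [-0.779, 1.426, 0.779]
ft_force: [0.1, 0.2, 0.5]
grip_width: 0.002
x 0.087 y 1.180 z 0.833 twist 0.00 | tcp jaw (np.float64(24.2), np.float64(-52.5)) z 0.0425 F [ 0.1  0.5 -0.4] grip 0.003 t 9.75
```

View pics/w8c.png

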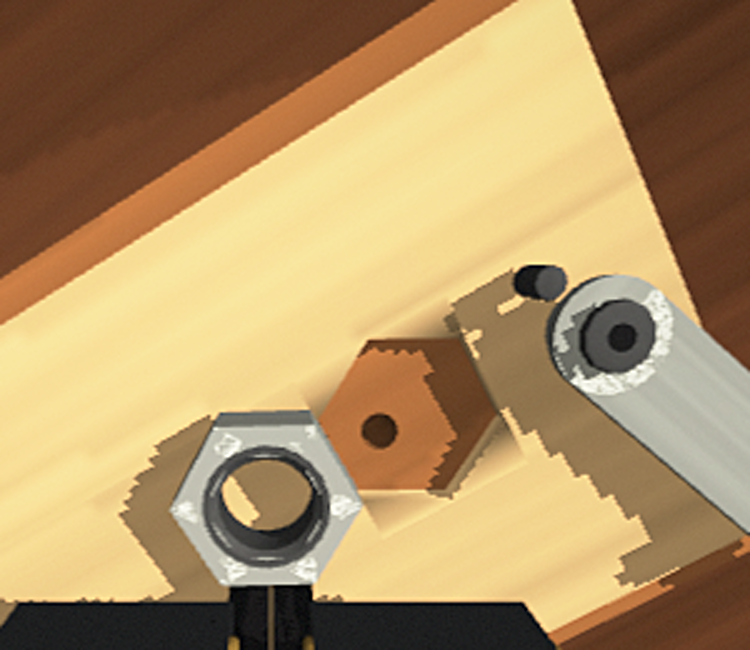

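```bash
python3 - <<'E'
from h import *
f=lambda a,b:(150+(a+.5)/2.5-.5,(b+.5)/2.5-.5)
n=measure(8,"wrist",*f(266.5,506))
edge(8,"wrist",f(220,585),f(312,585));edge(8,"wrist",f(312,585),f(360,507))
x,y=tojaw(n)
go(jw(x,y-42,.068),ey)
E
```

```text
wrist pt jaw (np.float64(-3.4), np.float64(-38.5))
edge len 20.5 dir from jaw x mod60: -0.2
edge len 20.9 dir from jaw x mod60: 1.5
x -0.639 y 0.247 z -0.952 twist 12.00 | tcp jaw (np.float64(24.2), np.float64(-52.5)) z 0.0425 F [ 0.1  0.5 -0.4] grip 0.003 t 9.75
```

```bash
python3 -m creep '[{"fingers":0,"x":0,"y":-0.2,"z":0,"twist":0},{"fingers":0,"x":-0.2,"y":-0.4,"z":0,"twist":0},{"fingers":0,"x":-0.64,"y":-0.4,"z":0,"twist":1.4},{"fingers":0,"x":-0.64,"y":-0.3,"z":-0.4,"twist":2.8},{"fingers":0,"x":-0.64,"y":-0.1,"z":-0.95,"twist":4.2},{"fingers":0,"x":-0.64,"y":0.25,"z":-0.95,"twist":5.6},{"fingers":0,"x":-0.64,"y":0.25,"z":-0.95,"twist":7},{"fingers":0,"x":-0.64,"y":0.25,"z":-0.95,"twist":8.4},{"fingers":0,"x":-0.64,"y":0.25,"z":-0.95,"twist":9.8},{"fingers":0,"x":-0.64,"y":0.25,"z":-0.95,"twist":11.2},{"fingers":0,"x":-0.64,"y":0.25,"z":-0.95,"twist":12},{"fingers":0,"x":-0.64,"y":0.25,"z":-0.95,"twist":12},{"fingers":0,"x":-0.64,"y":0.25,"z":-0.95,"twist":12}]'
python3 snap.py 9 wrist; python3 - <<'E'
from h import *
im=cv2.imread("pics/wrist9.png")
cv2.imwrite("pics/w9c.png",cv2.resize(im[20:270,130:390],None,fx=2.4,fy=2.4,interpolation=cv2.INTER_CUBIC))
E
```

```text
time: 10.83
position: [0.5316, -0.0047, 0.0684]
tool_rot: [0.034, 1.569, -0.035]
ft_force: [1.0, -0.1, -0.5]
grip_width: 0.005
x 0.730 y 2.019 z 0.077 twist -11.98 | tcp jaw (np.float64(-2.9), np.float64(-80.8)) z 0.0682 F [-0.2  0.1 -0.5] grip 0.005 t 10.88
```

View pics/w9c.png

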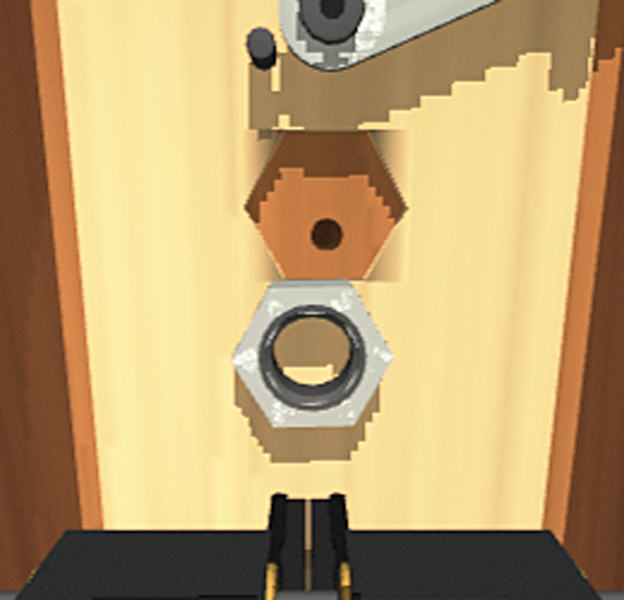

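```bash
python3 - <<'E'
from h import *
f=lambda a,b:(130+(a+.5)/2.4-.5,20+(b+.5)/2.4-.5)
measure(9,"wrist",*f(312,357));print('corners');measure(9,"wrist",*f(233,357));measure(9,"wrist",*f(392,357))
print("rec");
for p in [(245,207),(407,208),(284,278),(366,278)]: measure(9,"wrist",*f(*p),.039)
edge(9,"wrist",f(273,427),f(350,425));
E
```

```text
wrist pt jaw (np.float64(-3.1), np.float64(-38.4))
corners
wrist pt jaw (np.float64(-23.1), np.float64(-38.5))
wrist pt jaw (np.float64(17.1), np.float64(-38.4))
rec
wrist pt jaw (np.float64(-20.6), np.float64(-2.2))
wrist pt jaw (np.float64(21.5), np.float64(-2.3))
wrist pt jaw (np.float64(-10.6), np.float64(-20.4))
wrist pt jaw (np.float64(11.3), np.float64(-20.3))
edge len 20.1 dir from jaw x mod60: 1.7
```

Nut at x=-3.1 and recess at x=+0.45, so it needs +3.5 mm in x. I'll nudge it from the other side, in the mirrored 60° direction.

```bash
python3 - <<'E'
from h import *
d=.866*ex+.5*ey
go(jw(-39.5,-59.4,.068),d)
E
```

```text
x 0.005 y 0.536 z -0.913 twist 12.02 | tcp jaw (np.float64(-2.9), np.float64(-80.8)) z 0.0682 F [-0.2  0.1 -0.5] grip 0.005 t 10.88
```

```bash
python3 -m creep '[{"fingers":0,"x":0,"y":0,"z":-0.4,"twist":1.4},{"fingers":0,"x":0,"y":0,"z":-0.91,"twist":2.8},{"fingers":0,"x":0,"y":0.54,"z":-0.91,"twist":4.2},{"fingers":0,"x":0,"y":0.54,"z":-0.91,"twist":5.6},{"fingers":0,"x":0,"y":0.54,"z":-0.91,"twist":7},{"fingers":0,"x":0,"y":0.54,"z":-0.91,"twist":8.4},{"fingers":0,"x":0,"y":0.54,"z":-0.91,"twist":9.8},{"fingers":0,"x":0,"y":0.54,"z":-0.91,"twist":11.2},{"fingers":0,"x":0,"y":0.54,"z":-0.91,"twist":12},{"fingers":0,"x":0,"y":0.54,"z":-0.91,"twist":12},{"fingers":0,"x":0,"y":0.54,"z":-0.91,"twist":12}]'
python3 - <<'E'
from h import *
print(telemetry.get_state()["joint_positions"].round(2))
d=.866*ex+.5*ey
go(jw(-39.5,-59.4,.042),d)
E
```

```text
time: 11.8
position: [0.4956, 0.019, 0.068]
tool_rot: [0.848, 1.399, -0.848]
ft_force: [0.4, -0.3, 0.9]
grip_width: 0.007
[-0.8   0.16  0.77  2.03 -0.13  1.   -1.06]
x 0.649 y -0.001 z 0.013 twist 0.04 | tcp jaw (np.float64(-39.7), np.float64(-58.9)) z 0.068 F [ 0.4 -0.3  0.9] grip 0.007 t 11.8
```

```bash
python3 -m creep '[{"fingers":0,"x":0.4,"y":0,"z":0.01,"twist":0},{"fingers":0,"x":0.64,"y":0,"z":0.01,"twist":0},{"fingers":0,"x":0.64,"y":0.12,"z":0.01,"twist":0},{"fingers":0,"x":0.64,"y":0.2,"z":0.01,"twist":0},{"fingers":0,"x":0.64,"y":0.25,"z":0.01,"twist":0},{"fingers":0,"x":0.64,"y":0.28,"z":0.01,"twist":0},{"fingers":0,"x":0.64,"y":0.31,"z":0.01,"twist":0},{"fingers":0,"x":0.64,"y":0.33,"z":0.01,"twist":0},{"fingers":0,"x":0.64,"y":0.35,"z":0.01,"twist":0},{"fingers":0,"x":0.64,"y":0.35,"z":0.01,"twist":0}]'
python3 snap.py 10 wrist; python3 - <<'E'
from h import *
im=cv2.imread("pics/wrist10.png")
cv2.imwrite("pics/w10c.png",cv2.resize(im[20:270,90:350],None,fx=2.4,fy=2.4,interpolation=cv2.INTER_CUBIC))
E
```

```text
time: 12.63
position: [0.5082, 0.0253, 0.0423]
tool_rot: [0.851, 1.398, -0.85]
ft_force: [-0.9, -0.7, -0.3]
grip_width: 0.008
x 0.082 y 1.249 z -0.783 twist -24.00 | tcp jaw (np.float64(-27.6), np.float64(-52.1)) z 0.0423 F [ 0.4  0.4 -0.5] grip 0.007 t 12.68
```

View pics/w10c.png

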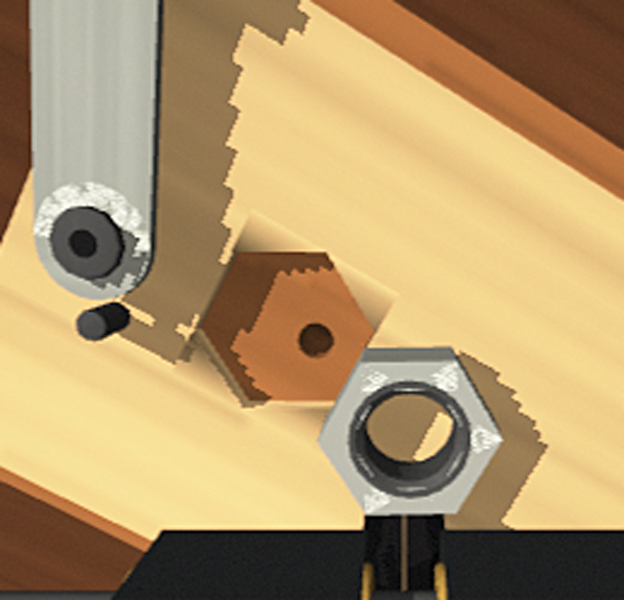

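```bash
python3 - <<'E'
from h import *
f=lambda a,b:(90+(a+.5)/2.4-.5,20+(b+.5)/2.4-.5)
measure(10,"wrist",*f(410,438)); measure(10,"wrist",*f((318+502)/2,438))
edge(10,"wrist",f(366,514),f(455,514))
for p in [(328,252),(373,330),(250,403)]: measure(10,"wrist",*f(*p),.039)
E
```

```text
wrist pt jaw (np.float64(-2.5), np.float64(-38.6))
wrist pt jaw (np.float64(-2.5), np.float64(-38.6))
edge len 20.6 dir from jaw x mod60: 0.1
wrist pt jaw (np.float64(22.3), np.float64(-2.6))
wrist pt jaw (np.float64(11.8), np.float64(-20.3))
wrist pt jaw (np.float64(-18.9), np.float64(-3.2))
```

```bash
python3 -m creep '[{"fingers":0,"x":0,"y":0.02,"z":0,"twist":0},{"fingers":0,"x":0,"y":0.04,"z":0,"twist":0},{"fingers":0,"x":0,"y":0.06,"z":0,"twist":0},{"fingers":0,"x":0,"y":0.08,"z":0,"twist":0},{"fingers":0,"x":0,"y":0.08,"z":0,"twist":0},{"fingers":0,"x":0,"y":0.08,"z":0,"twist":0}]'
python3 snap.py 11 wrist; python3 - <<'E'
from h import *
im=cv2.imread("pics/wrist11.png")
cv2.imwrite("pics/w11c.png",cv2.resize(im[20:270,90:350],None,fx=2.4,fy=2.4,interpolation=cv2.INTER_CUBIC))
E
```

```text
time: 13.18
position: [0.5109, 0.0267, 0.0422]
tool_rot: [0.85, 1.398, -0.85]
ft_force: [-0.1, 0.3, -0.2]
grip_width: 0.007
x 0.080 y 1.168 z -0.783 twist -24.00 | tcp jaw (np.float64(-24.8), np.float64(-50.5)) z 0.0422 F [ 0.2  0.2 -0.6] grip 0.005 t 13.23
```

View pics/w11c.png

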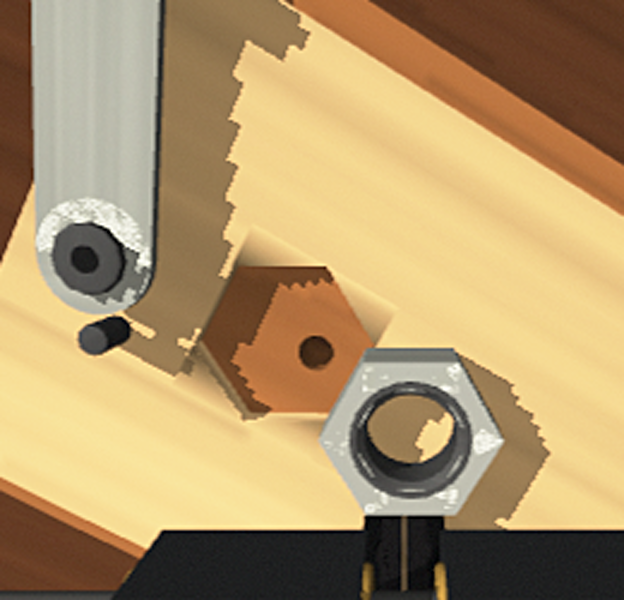

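```bash
python3 - <<'E'
from h import *
f=lambda a,b:(90+(a+.5)/2.4-.5,20+(b+.5)/2.4-.5)
n=measure(11,"wrist",*f(411,440)); 
edge(11,"wrist",f(366,516),f(456,516))
for p in [(328,267),(373,341)]: measure(11,"wrist",*f(*p),.039)
x,y=tojaw(n)
go(jw(x,y-42,.068),ey)
E
```

```text
wrist pt jaw (np.float64(-0.0), np.float64(-37.4))
edge len 20.8 dir from jaw x mod60: 0.0
wrist pt jaw (np.float64(22.1), np.float64(-2.6))
wrist pt jaw (np.float64(12.2), np.float64(-20.0))
x -0.645 y 0.175 z 0.936 twist -12.00 | tcp jaw (np.float64(-24.8), np.float64(-50.5)) z 0.0422 F [ 0.2  0.2 -0.6] grip 0.005 t 13.23
```

```bash
python3 -m creep '[{"fingers":0,"x":0,"y":-0.2,"z":0,"twist":0},{"fingers":0,"x":-0.2,"y":-0.4,"z":0,"twist":0},{"fingers":0,"x":-0.64,"y":-0.4,"z":0,"twist":-1.4},{"fingers":0,"x":-0.64,"y":-0.3,"z":0.4,"twist":-2.8},{"fingers":0,"x":-0.64,"y":-0.1,"z":0.94,"twist":-4.2},{"fingers":0,"x":-0.64,"y":0.17,"z":0.94,"twist":-5.6},{"fingers":0,"x":-0.64,"y":0.17,"z":0.94,"twist":-7},{"fingers":0,"x":-0.64,"y":0.17,"z":0.94,"twist":-8.4},{"fingers":0,"x":-0.64,"y":0.17,"z":0.94,"twist":-9.8},{"fingers":0,"x":-0.64,"y":0.17,"z":0.94,"twist":-11.2},{"fingers":0,"x":-0.64,"y":0.17,"z":0.94,"twist":-12},{"fingers":0,"x":-0.64,"y":0.17,"z":0.94,"twist":-12},{"fingers":0,"x":-0.64,"y":0.17,"z":0.94,"twist":-12}]'
python3 snap.py 12 wrist; python3 - <<'E'
from h import *
im=cv2.imread("pics/wrist12.png")
cv2.imwrite("pics/w12c.png",cv2.resize(im[20:270,130:390],None,fx=2.4,fy=2.4,interpolation=cv2.INTER_CUBIC))
E
```

```text
time: 14.32
position: [0.5337, -0.0039, 0.0677]
tool_rot: [0.038, 1.571, -0.038]
ft_force: [-0.1, 0.4, -0.6]
grip_width: 0.008
x 0.720 y 1.999 z 0.007 twist -12.03 | tcp jaw (np.float64(-0.5), np.float64(-80.0)) z 0.0678 F [0.1 0.1 0.7] grip 0.003 t 14.37
```

View pics/w12c.png

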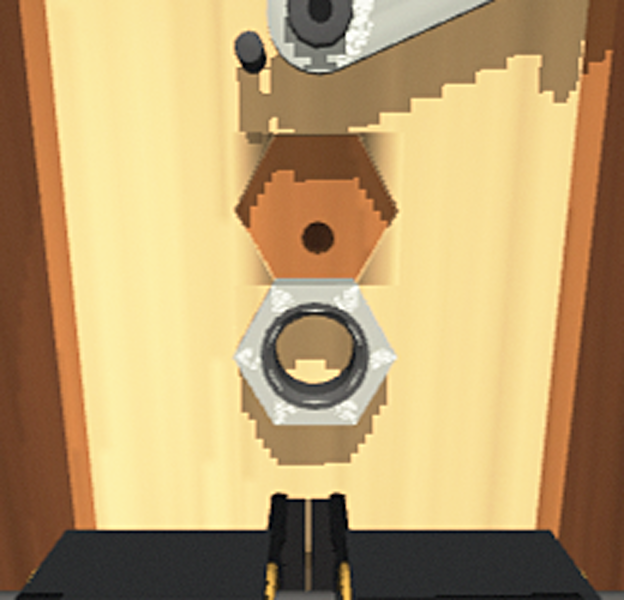

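```bash
python3 - <<'E'
from h import *
f=lambda a,b:(130+(a+.5)/2.4-.5,20+(b+.5)/2.4-.5)
measure(12,"wrist",*f(315.5,357))
print("rec");
for p in [(235,210),(398,211),(273,281),(357,281)]: measure(12,"wrist",*f(*p),.039)
edge(12,"wrist",f(273,424),f(356,424));
E
```

```text
wrist pt jaw (np.float64(0.1), np.float64(-37.5))
rec
wrist pt jaw (np.float64(-20.7), np.float64(-2.0))
wrist pt jaw (np.float64(21.6), np.float64(-2.3))
wrist pt jaw (np.float64(-11.2), np.float64(-20.2))
wrist pt jaw (np.float64(11.3), np.float64(-20.3))
edge len 21.6 dir from jaw x mod60: 0.0
```

Nut at x=0.1, recess at x≈0.3, angle 0.0°. Now the final push along +y, stopping part-way to look.

```bash
python3 -m creep '[{"fingers":0,"x":0.4,"y":0,"z":0.02,"twist":0},{"fingers":0,"x":0.64,"y":0,"z":0.02,"twist":0},{"fingers":0,"x":0.64,"y":0.15,"z":0.02,"twist":0},{"fingers":0,"x":0.64,"y":0.25,"z":0.02,"twist":0},{"fingers":0,"x":0.64,"y":0.31,"z":0.02,"twist":0},{"fingers":0,"x":0.64,"y":0.36,"z":0.02,"twist":0},{"fingers":0,"x":0.64,"y":0.41,"z":0.02,"twist":0},{"fingers":0,"x":0.64,"y":0.46,"z":0.02,"twist":0},{"fingers":0,"x":0.64,"y":0.51,"z":0.02,"twist":0},{"fingers":0,"x":0.64,"y":0.56,"z":0.02,"twist":0},{"fingers":0,"x":0.64,"y":0.61,"z":0.02,"twist":0},{"fingers":0,"x":0.64,"y":0.66,"z":0.02,"twist":0},{"fingers":0,"x":0.64,"y":0.71,"z":0.02,"twist":0},{"fingers":0,"x":0.64,"y":0.76,"z":0.02,"twist":0},{"fingers":0,"x":0.64,"y":0.81,"z":0.02,"twist":0},{"fingers":0,"x":0.64,"y":0.86,"z":0.02,"twist":0},{"fingers":0,"x":0.64,"y":0.9,"z":0.02,"twist":0},{"fingers":0,"x":0.64,"y":0.9,"z":0.02,"twist":0}]'
python3 snap.py 13 wrist scene; python3 - <<'E'
from h import *
im=cv2.imread("pics/wrist13.png")
cv2.imwrite("pics/w13c.png",cv2.resize(im[20:270,130:390],None,fx=2.4,fy=2.4,interpolation=cv2.INTER_CUBIC))
E
```

```text
time: 15.87
position: [0.5366, 0.0329, 0.0421]
tool_rot: [0.036, 1.57, -0.035]
ft_force: [0.4, 0.6, -0.8]
grip_width: 0.005
x 0.078 y 1.088 z -0.014 twist -11.99 | tcp jaw (np.float64(0.6), np.float64(-43.5)) z 0.0421 F [ 0.3 -0.4 -0. ] grip 0.008 t 15.97
```

View pics/w13c.png

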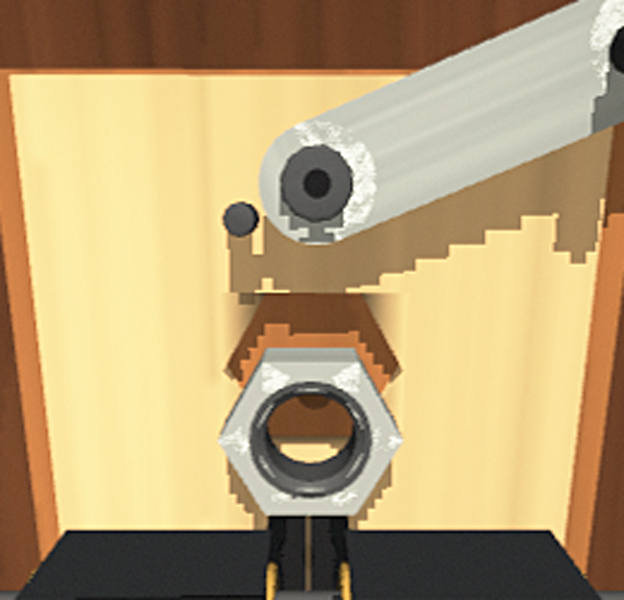

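View pics/scene13.png

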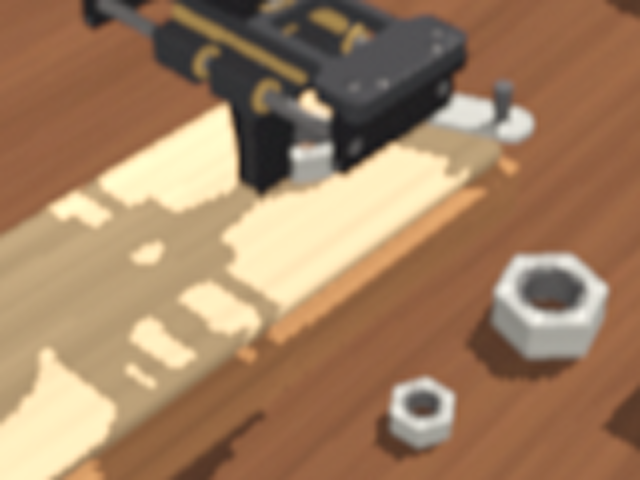

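```bash
python3 - <<'E'
from h import *
f=lambda a,b:(130+(a+.5)/2.4-.5,20+(b+.5)/2.4-.5)
measure(13,"wrist",*f(311,439)); measure(13,"wrist",*f(219,439)); measure(13,"wrist",*f(403,439))
print("rec");
for p in [(225,369),(401,369)]: measure(13,"wrist",*f(*p),.039)
measure(13,"wrist",*f(312,293),.039)
edge(13,"wrist",f(265,515),f(357,515));
E
```

```text
wrist pt jaw (np.float64(-0.1), np.float64(-13.8))
wrist pt jaw (np.float64(-20.6), np.float64(-13.8))
wrist pt jaw (np.float64(20.4), np.float64(-13.7))
rec
wrist pt jaw (np.float64(-20.7), np.float64(-1.5))
wrist pt jaw (np.float64(21.5), np.float64(-1.4))
wrist pt jaw (np.float64(0.1), np.float64(16.6))
edge len 21.3 dir from jaw x mod60: 0.0
```

```bash
python3 -m creep '[{"fingers":0,"x":0,"y":0.05,"z":0,"twist":0},{"fingers":0,"x":0,"y":0.1,"z":0,"twist":0},{"fingers":0,"x":0,"y":0.15,"z":0,"twist":0},{"fingers":0,"x":0,"y":0.2,"z":0,"twist":0},{"fingers":0,"x":0,"y":0.24,"z":0,"twist":0},{"fingers":0,"x":0,"y":0.28,"z":0,"twist":0},{"fingers":0,"x":0,"y":0.31,"z":0,"twist":0},{"fingers":0,"x":0,"y":0.31,"z":0,"twist":0},{"fingers":0,"x":0,"y":0.31,"z":0,"twist":0}]'
python3 snap.py 14 wrist scene; python3 - <<'E'
from h import *
im=cv2.imread("pics/wrist14.png")
cv2.imwrite("pics/w14c.png",cv2.resize(im[20:270,130:390],None,fx=2.4,fy=2.4,interpolation=cv2.INTER_CUBIC))
E
```

```text
time: 16.72
position: [0.5371, 0.0448, 0.0421]
tool_rot: [0.036, 1.571, -0.036]
ft_force: [-0.9, 0.2, -0.1]
grip_width: 0.006
x 0.079 y 0.785 z -0.015 twist -12.00 | tcp jaw (np.float64(0.6), np.float64(-31.4)) z 0.0422 F [0.2 0.6 0.5] grip 0.008 t 16.82
```

View pics/w14c.png

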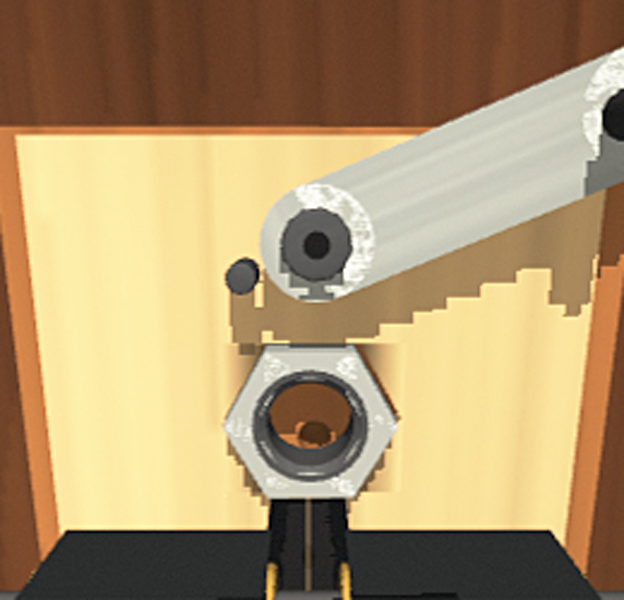

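View pics/scene14.png

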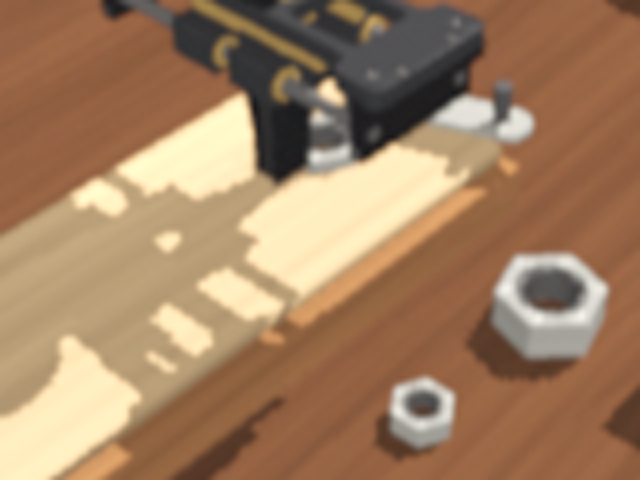

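The nut looks lower: its width is 173 px, against 184 before. Checking with the depth map.

```bash
cat > nutz.py <<'E'
import sys; from h import *; import pickle
im=pickle.load(open(f"pics/wrist{sys.argv[1]}.pkl","rb")); P=cloud(im)
f=lambda a,b:(int(130+a/2.4),int(20+b/2.4))
for a,b in [tuple(map(int,q.split(','))) for q in sys.argv[2:]]:
    u,v=f(a,b); print((a,b),P[v-1:v+2,u-1:u+2,2].mean().round(4), tojaw(P[v,u]))
E
python3 nutz.py 14 240,425 385,425 275,365 345,365 275,485 345,485 310,490 310,360 150,430 480,430 310,270
```

```text
(240, 425) 0.0459 (np.float64(-16.6), np.float64(-1.4))
(385, 425) 0.0462 (np.float64(17.2), np.float64(-1.2))
(275, 365) 0.0462 (np.float64(-8.5), np.float64(12.9))
(345, 365) 0.0465 (np.float64(7.4), np.float64(13.1))
(275, 485) 0.046 (np.float64(-8.9), np.float64(-17.1))
(345, 485) 0.0464 (np.float64(7.9), np.float64(-16.5))
(310, 490) 0.0461 (np.float64(-0.2), np.float64(-17.9))
(310, 360) 0.0462 (np.float64(-0.3), np.float64(14.1))
(150, 430) 0.0393 (np.float64(-39.9), np.float64(-5.3))
(480, 430) 0.0394 (np.float64(41.5), np.float64(-4.5))
(310, 270) 0.0563 (np.float64(-0.3), np.float64(35.6))
```

The nut is home and flat: its top reads 45.9–46.5 mm all round against a face of 39.3 mm, so 7 mm proud. Now I back off and measure the keeper.

```bash
python3 -m creep '[{"fingers":0,"x":0,"y":-0.1,"z":0,"twist":0},{"fingers":0,"x":0,"y":-0.4,"z":0,"twist":0},{"fingers":0,"x":-0.4,"y":-0.8,"z":0,"twist":0},{"fingers":0,"x":-1.2,"y":-0.8,"z":0,"twist":0},{"fingers":0,"x":-1.9,"y":-0.8,"z":0.3,"twist":0},{"fingers":0,"x":-1.9,"y":-0.8,"z":0.8,"twist":0},{"fingers":0,"x":-1.9,"y":-0.8,"z":0.8,"twist":0},{"fingers":0,"x":-1.9,"y":-0.8,"z":0.8,"twist":0}]'
python3 snap.py 15 wrist top
```

```text
time: 17.48
position: [0.568, 0.0099, 0.1183]
tool_rot: [0.036, 1.57, -0.038]
ft_force: [-0.5, -0.1, -2.2]
grip_width: 0.008
x 1.957 y 1.610 z -0.781 twist -12.01 | tcp jaw (np.float64(31.4), np.float64(-64.4)) z 0.1172 F [ 0.  -0.3 -0.7] grip 0.01 t 17.58
```

View pics/wrist15.png

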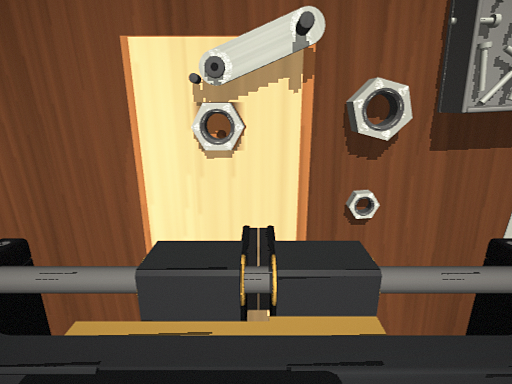

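View pics/top15.png

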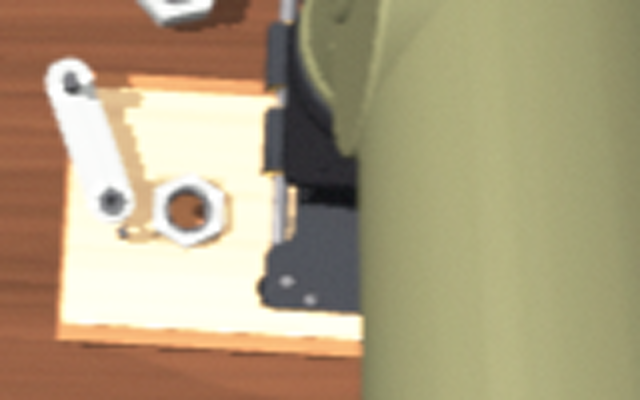

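Wrist view: pivot at (214,67), pin foot at about (301,39), pin top at about (308,18). The nut sits in the recess at (218,127).

```bash
python3 - <<'E'
from h import *
im=cv2.imread("pics/wrist15.png")
cv2.imwrite("pics/w15c.png",cv2.resize(im[0:170,170:360],None,fx=3.5,fy=3.5,interpolation=cv2.INTER_CUBIC))
pv=np.array(tojaw(measure(15,"wrist",213.5,67,.0563))); pn=np.array(tojaw(measure(15,"wrist",307.5,18,.0745))); measure(15,"wrist",301,37,.0525)
d=pn-pv; print(np.linalg.norm(d),"phi",np.arctan2(d[0],-d[1]))
E
```

```text
wrist pt jaw (np.float64(0.4), np.float64(40.0))
wrist pt jaw (np.float64(62.3), np.float64(66.1))
wrist pt jaw (np.float64(61.7), np.float64(59.7))
67.17752600386531 phi 1.9698242240754316
```

View pics/w15c.png

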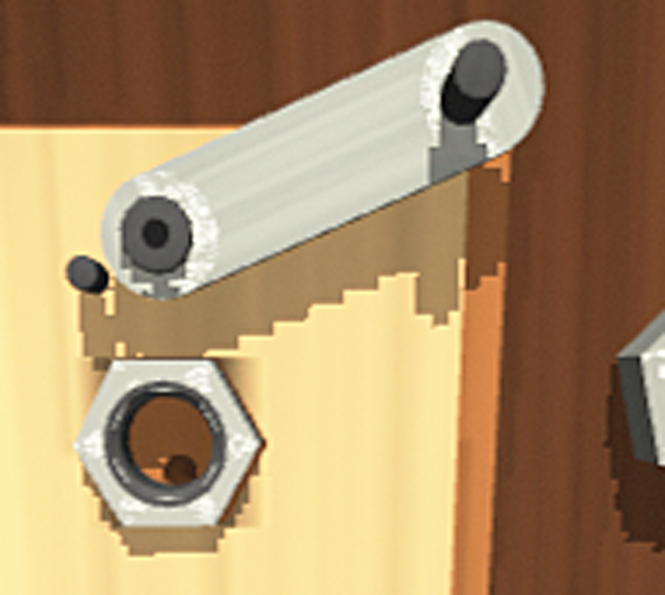

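```bash
cat >> h.py <<'E'
PV=np.array([.5,40.3])
def kp(phi,dist): # TCP jaw xy and tool-y dir for pushing pin at angle phi
    r=np.array([np.sin(phi),-np.cos(phi)]); o=np.array([np.cos(phi),np.sin(phi)])
    p=PV+66*r+dist*o; return p, o[0]*ex+o[1]*ey
E
python3 - <<'E'
from h import *
p,d=kp(1.95,34); go(jw(*p,.118),d)
E
```

```text
x -0.023 y 4.017 z 0.443 twist -4.35 | tcp jaw (np.float64(31.4), np.float64(-64.4)) z 0.1172 F [ 0.  -0.3 -0.7] grip 0.01 t 17.58
```

```bash
python3 -m creep '[{"fingers":0,"x":0,"y":0.7,"z":0.1,"twist":-0.8},{"fingers":0,"x":0,"y":1.5,"z":0.2,"twist":-1.7},{"fingers":0,"x":0,"y":2.3,"z":0.3,"twist":-2.6},{"fingers":0,"x":0,"y":3.1,"z":0.44,"twist":-3.5},{"fingers":0,"x":0,"y":3.8,"z":0.44,"twist":-4.35},{"fingers":0,"x":0,"y":4.02,"z":0.44,"twist":-4.35},{"fingers":0,"x":0,"y":4.02,"z":0.44,"twist":-4.35},{"fingers":0,"x":0.7,"y":4.02,"z":0.44,"twist":-4.35},{"fingers":0,"x":1.2,"y":4.02,"z":0.44,"twist":-4.35},{"fingers":0,"x":1.47,"y":4.02,"z":0.44,"twist":-4.35},{"fingers":0,"x":1.47,"y":4.02,"z":0.44,"twist":-4.35}]'
python3 snap.py 16 top scene
python3 - <<'E'
from h import *
for ph,di in [(1.95,16),(1.8,16),(1.6,16)]:
    p,d=kp(ph,di); go(jw(*p,.058),d)
E
```

```text
time: 18.5
position: [0.5902, 0.168, 0.0564]
tool_rot: [-0.261, 1.561, 0.258]
ft_force: [-0.4, -0.4, -0.4]
grip_width: 0.005
x 0.517 y -1.765 z -2.053 twist -7.67 | tcp jaw (np.float64(50.3), np.float64(95.9)) z 0.0596 F [0.4 0.6 0.2] grip 0.01 t 18.6
x 0.040 y -0.431 z -0.020 twist -0.02 | tcp jaw (np.float64(50.3), np.float64(95.9)) z 0.0596 F [0.4 0.6 0.2] grip 0.01 t 18.6
x 0.040 y -0.682 z 0.021 twist 1.70 | tcp jaw (np.float64(50.3), np.float64(95.9)) z 0.0596 F [0.4 0.6 0.2] grip 0.01 t 18.6
x 0.041 y -1.021 z 0.018 twist 3.99 | tcp jaw (np.float64(50.3), np.float64(95.9)) z 0.0596 F [0.4 0.6 0.2] grip 0.01 t 18.6
```

View pics/top16.png

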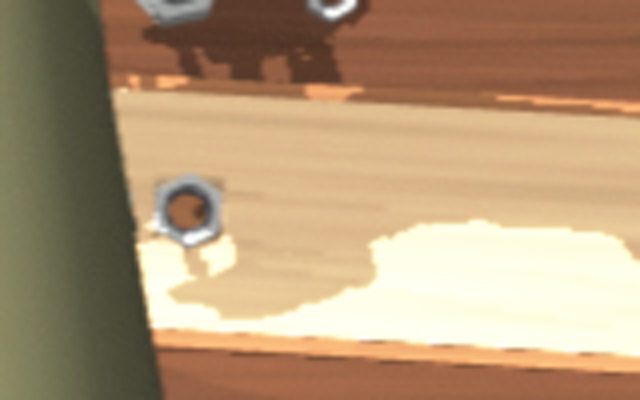

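View pics/scene16.png

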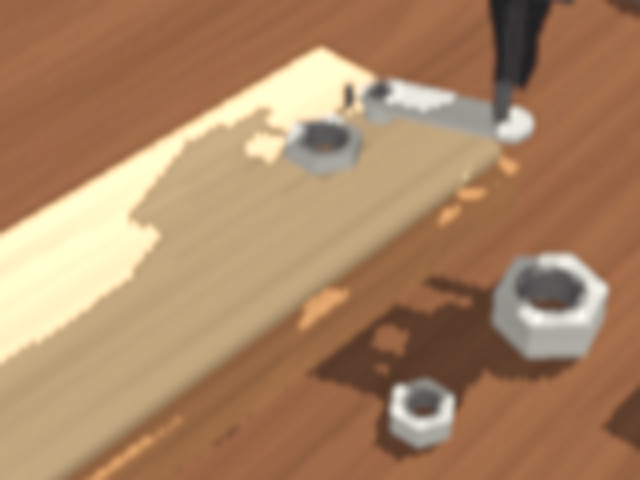

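The fingers stand behind the pin (scene crop (505,90)). Computing waypoints on the arc.

```bash
python3 - <<'E'
from h import *
for ph in np.arange(1.95,.95,-.1):
    p,d=kp(ph,16); go(jw(*p,.058),d)
E
```

```text
x 0.040 y -0.431 z -0.020 twist -0.02 | tcp jaw (np.float64(50.3), np.float64(95.9)) z 0.0596 F [0.4 0.6 0.2] grip 0.01 t 18.6
x 0.040 y -0.598 z 0.012 twist 1.13 | tcp jaw (np.float64(50.3), np.float64(95.9)) z 0.0596 F [0.4 0.6 0.2] grip 0.01 t 18.6
x 0.040 y -0.767 z 0.027 twist 2.27 | tcp jaw (np.float64(50.3), np.float64(95.9)) z 0.0596 F [0.4 0.6 0.2] grip 0.01 t 18.6
x 0.041 y -0.937 z 0.025 twist 3.42 | tcp jaw (np.float64(50.3), np.float64(95.9)) z 0.0596 F [0.4 0.6 0.2] grip 0.01 t 18.6
x 0.041 y -1.105 z 0.006 twist 4.57 | tcp jaw (np.float64(50.3), np.float64(95.9)) z 0.0596 F [0.4 0.6 0.2] grip 0.01 t 18.6
x 0.041 y -1.271 z -0.029 twist 5.71 | tcp jaw (np.float64(50.3), np.float64(95.9)) z 0.0596 F [0.4 0.6 0.2] grip 0.01 t 18.6
x 0.041 y -1.433 z -0.081 twist 6.86 | tcp jaw (np.float64(50.3), np.float64(95.9)) z 0.0596 F [0.4 0.6 0.2] grip 0.01 t 18.6
x 0.041 y -1.588 z -0.149 twist 8.00 | tcp jaw (np.float64(50.3), np.float64(95.9)) z 0.0596 F [0.4 0.6 0.2] grip 0.01 t 18.6
x 0.041 y -1.736 z -0.232 twist 9.15 | tcp jaw (np.float64(50.3), np.float64(95.9)) z 0.0596 F [0.4 0.6 0.2] grip 0.01 t 18.6
x 0.041 y -1.875 z -0.329 twist 10.30 | tcp jaw (np.float64(50.3), np.float64(95.9)) z 0.0596 F [0.4 0.6 0.2] grip 0.01 t 18.6
```

```bash
python3 -m creep '[{"fingers":0,"x":0.02,"y":-0.2,"z":0,"twist":0},{"fingers":0,"x":0.02,"y":-0.35,"z":-0.02,"twist":0},{"fingers":0,"x":0.02,"y":-0.43,"z":-0.02,"twist":0},{"fingers":0,"x":0.02,"y":-0.51,"z":0,"twist":0.5},{"fingers":0,"x":0.02,"y":-0.6,"z":0.01,"twist":1.1},{"fingers":0,"x":0.02,"y":-0.68,"z":0.02,"twist":1.7},{"fingers":0,"x":0.02,"y":-0.77,"z":0.03,"twist":2.3},{"fingers":0,"x":0.02,"y":-0.85,"z":0.03,"twist":2.8},{"fingers":0,"x":0.02,"y":-0.94,"z":0.03,"twist":3.4},{"fingers":0,"x":0.02,"y":-1.02,"z":0.02,"twist":4},{"fingers":0,"x":0.02,"y":-1.1,"z":0.01,"twist":4.6},{"fingers":0,"x":0.02,"y":-1.19,"z":-0.01,"twist":5.1},{"fingers":0,"x":0.02,"y":-1.27,"z":-0.03,"twist":5.7},{"fingers":0,"x":0.02,"y":-1.35,"z":-0.05,"twist":6.3},{"fingers":0,"x":0.02,"y":-1.43,"z":-0.08,"twist":6.9},{"fingers":0,"x":0.02,"y":-1.51,"z":-0.11,"twist":7.4},{"fingers":0,"x":0.02,"y":-1.59,"z":-0.15,"twist":8},{"fingers":0,"x":0.02,"y":-1.66,"z":-0.19,"twist":8.6},{"fingers":0,"x":0.02,"y":-1.74,"z":-0.23,"twist":9.2},{"fingers":0,"x":0.02,"y":-1.74,"z":-0.23,"twist":9.2}]'
python3 snap.py 17 scene
python3 - <<'E'
from h import *
for ph in [1.15,1.05,.95,.85,.75,.65,.55,.45,.35,.25]:
    p,d=kp(ph,16); go(jw(*p,.058),d)
E
```

```text
time: 20.27
position: [0.6074, 0.1013, 0.0595]
tool_rot: [0.37, 1.538, -0.369]
ft_force: [-0.6, -0.3, -0.2]
grip_width: 0.006
x 0.506 y -1.354 z -1.256 twist -16.85 | tcp jaw (np.float64(68.0), np.float64(28.7)) z 0.0593 F [-1.1 -0.2  0.6] grip 0.004 t 20.32
x 0.033 y -0.026 z -0.009 twist -0.03 | tcp jaw (np.float64(68.0), np.float64(28.7)) z 0.0593 F [-1.1 -0.2  0.6] grip 0.004 t 20.32
x 0.033 y -0.193 z 0.023 twist 1.12 | tcp jaw (np.float64(68.0), np.float64(28.7)) z 0.0593 F [-1.1 -0.2  0.6] grip 0.004 t 20.32
x 0.033 y -0.362 z 0.039 twist 2.27 | tcp jaw (np.float64(68.0), np.float64(28.7)) z 0.0593 F [-1.1 -0.2  0.6] grip 0.004 t 20.32
x 0.033 y -0.531 z 0.037 twist 3.41 | tcp jaw (np.float64(68.0), np.float64(28.7)) z 0.0593 F [-1.1 -0.2  0.6] grip 0.004 t 20.32
x 0.033 y -0.700 z 0.018 twist 4.56 | tcp jaw (np.float64(68.0), np.float64(28.7)) z 0.0593 F [-1.1 -0.2  0.6] grip 0.004 t 20.32
x 0.033 y -0.866 z -0.017 twist 5.70 | tcp jaw (np.float64(68.0), np.float64(28.7)) z 0.0593 F [-1.1 -0.2  0.6] grip 0.004 t 20.32
x 0.033 y -1.027 z -0.069 twist 6.85 | tcp jaw (np.float64(68.0), np.float64(28.7)) z 0.0593 F [-1.1 -0.2  0.6] grip 0.004 t 20.32
x 0.032 y -1.183 z -0.137 twist 8.00 | tcp jaw (np.float64(68.0), np.float64(28.7)) z 0.0593 F [-1.1 -0.2  0.6] grip 0.004 t 20.32
x 0.032 y -1.331 z -0.219 twist 9.14 | tcp jaw (np.float64(68.0), np.float64(28.7)) z 0.0593 F [-1.1 -0.2  0.6] grip 0.004 t 20.32
x 0.032 y -1.470 z -0.317 twist 10.29 | tcp jaw (np.float64(68.0), np.float64(28.7)) z 0.0593 F [-1.1 -0.2  0.6] grip 0.004 t 20.32
```

View pics/scene17.png

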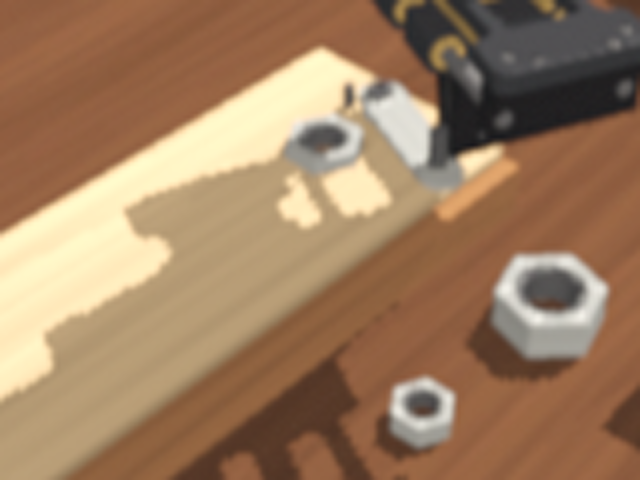

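The strap swings well, with the pin at crop (438,145) and the fingers behind it. Continuing along the arc.

```bash
python3 -m creep '[{"fingers":0,"x":0.02,"y":-0.1,"z":0,"twist":0.5},{"fingers":0,"x":0.02,"y":-0.19,"z":0.02,"twist":1.1},{"fingers":0,"x":0.02,"y":-0.28,"z":0.03,"twist":1.7},{"fingers":0,"x":0.02,"y":-0.36,"z":0.04,"twist":2.3},{"fingers":0,"x":0.02,"y":-0.45,"z":0.04,"twist":2.8},{"fingers":0,"x":0.02,"y":-0.53,"z":0.04,"twist":3.4},{"fingers":0,"x":0.02,"y":-0.62,"z":0.03,"twist":4},{"fingers":0,"x":0.02,"y":-0.7,"z":0.02,"twist":4.6},{"fingers":0,"x":0.02,"y":-0.78,"z":0,"twist":5.1},{"fingers":0,"x":0.02,"y":-0.87,"z":-0.02,"twist":5.7},{"fingers":0,"x":0.02,"y":-0.95,"z":-0.04,"twist":6.3},{"fingers":0,"x":0.02,"y":-1.03,"z":-0.07,"twist":6.9},{"fingers":0,"x":0.02,"y":-1.1,"z":-0.1,"twist":7.4},{"fingers":0,"x":0.02,"y":-1.18,"z":-0.14,"twist":8},{"fingers":0,"x":0.02,"y":-1.26,"z":-0.18,"twist":8.6},{"fingers":0,"x":0.02,"y":-1.33,"z":-0.22,"twist":9.1},{"fingers":0,"x":0.02,"y":-1.33,"z":-0.22,"twist":9.1},{"fingers":0,"x":0.02,"y":-1.33,"z":-0.22,"twist":9.1}]'
python3 snap.py 18 scene top
python3 - <<'E'
from h import *
for ph in [.35,.25,.15,.1,.05,0]:
    p,d=kp(ph,16); go(jw(*p,.058),d)
E
```

```text
time: 21.82
position: [0.5749, 0.0588, 0.058]
tool_rot: [0.978, 1.34, -0.978]
ft_force: [0.5, 0.9, 0.4]
grip_width: 0.004
x 0.472 y -0.749 z -0.688 twist -25.93 | tcp jaw (np.float64(37.7), np.float64(-15.4)) z 0.0579 F [-0.5 -0.1 -0.3] grip 0.005 t 21.92
x -0.003 y 0.004 z 0.024 twist 0.06 | tcp jaw (np.float64(37.7), np.float64(-15.4)) z 0.0579 F [-0.5 -0.1 -0.3] grip 0.005 t 21.92
x -0.003 y -0.162 z 0.054 twist 1.21 | tcp jaw (np.float64(37.7), np.float64(-15.4)) z 0.0579 F [-0.5 -0.1 -0.3] grip 0.005 t 21.92
x -0.003 y -0.332 z 0.068 twist 2.35 | tcp jaw (np.float64(37.7), np.float64(-15.4)) z 0.0579 F [-0.5 -0.1 -0.3] grip 0.005 t 21.92
x -0.003 y -0.416 z 0.069 twist 2.93 | tcp jaw (np.float64(37.7), np.float64(-15.4)) z 0.0579 F [-0.5 -0.1 -0.3] grip 0.005 t 21.92
x -0.003 y -0.501 z 0.065 twist 3.50 | tcp jaw (np.float64(37.7), np.float64(-15.4)) z 0.0579 F [-0.5 -0.1 -0.3] grip 0.005 t 21.92
x -0.003 y -0.586 z 0.057 twist 4.07 | tcp jaw (np.float64(37.7), np.float64(-15.4)) z 0.0579 F [-0.5 -0.1 -0.3] grip 0.005 t 21.92
```

View pics/scene18.png

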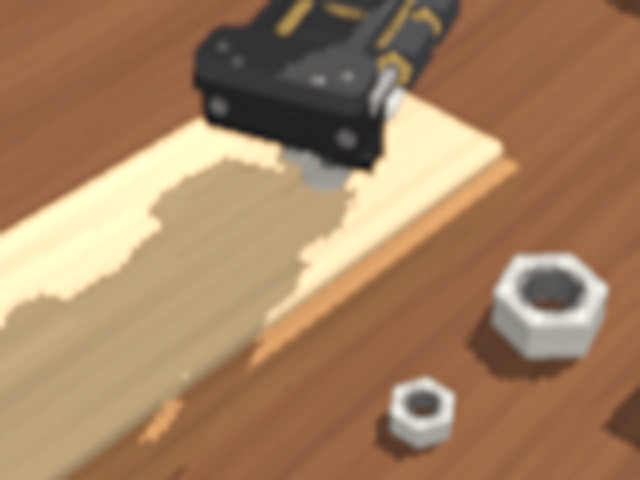

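View pics/top18.png

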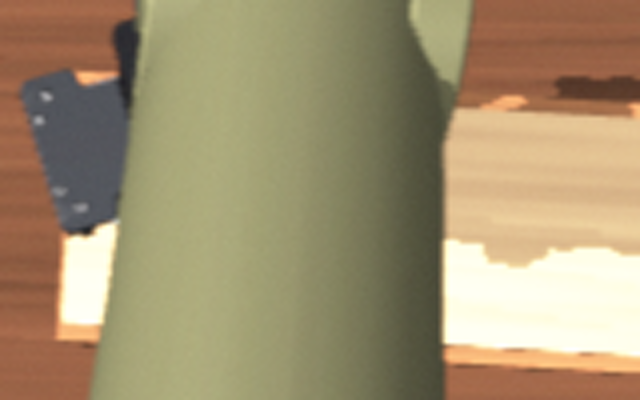

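The arm hides the pin, but the strap end shows at crop (325,180) and has followed. I continue to just short of closed, then creep while watching the force.

```bash
python3 -m creep '[{"fingers":0,"x":0,"y":-0.08,"z":0.04,"twist":0.6},{"fingers":0,"x":0,"y":-0.16,"z":0.05,"twist":1.2},{"fingers":0,"x":0,"y":-0.25,"z":0.06,"twist":1.8},{"fingers":0,"x":0,"y":-0.33,"z":0.07,"twist":2.35},{"fingers":0,"x":0,"y":-0.4,"z":0.07,"twist":2.8},{"fingers":0,"x":0,"y":-0.45,"z":0.07,"twist":3.1},{"fingers":0,"x":0,"y":-0.49,"z":0.07,"twist":3.4},{"fingers":0,"x":0,"y":-0.49,"z":0.07,"twist":3.4}]'
python3 -m creep '[{"fingers":0,"y":-0.02,"x":0,"z":0,"twist":0.15},{"fingers":0,"y":-0.04,"x":0,"z":0,"twist":0.3},{"fingers":0,"y":-0.06,"x":0,"z":0,"twist":0.5},{"fingers":0,"y":-0.06,"x":0,"z":0,"twist":0.5}]'
python3 snap.py 19 scene wrist
python3 - <<'E'
from h import *
for ph in [.05,0]:
    p,d=kp(ph,16); go(jw(*p,.058),d)
E
```

```text
time: 22.58
position: [0.557, 0.0503, 0.0578]
tool_rot: [1.201, 1.214, -1.201]
ft_force: [0.3, -0.7, -0.1]
grip_width: 0.002
time: 22.92
position: [0.5545, 0.0498, 0.0578]
tool_rot: [1.234, 1.193, -1.234]
ft_force: [0.9, -0.6, -0.1]
grip_width: 0.005
x 0.469 y -0.435 z -0.636 twist -29.85 | tcp jaw (np.float64(17.7), np.float64(-25.2)) z 0.0578 F [ 0.8 -0.6  0.7] grip 0.004 t 23.02
x -0.006 y 0.052 z -0.009 twist -0.42 | tcp jaw (np.float64(17.7), np.float64(-25.2)) z 0.0578 F [ 0.8 -0.6  0.7] grip 0.004 t 23.02
x -0.006 y -0.031 z 0.012 twist 0.15 | tcp jaw (np.float64(17.7), np.float64(-25.2)) z 0.0578 F [ 0.8 -0.6  0.7] grip 0.004 t 23.02
```

View pics/wrist19.png

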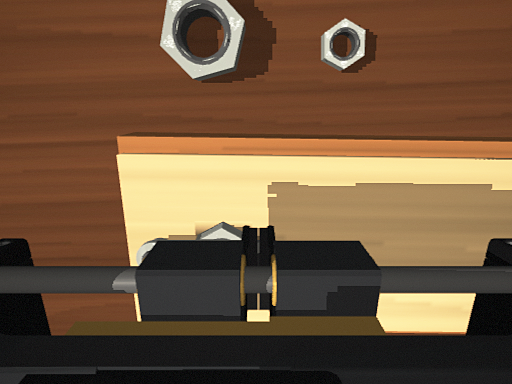

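View pics/scene19.png

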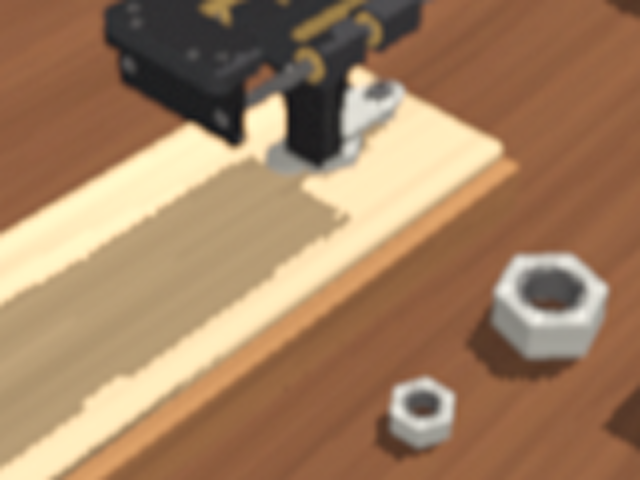

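```bash
python3 -m creep '[{"fingers":0,"y":-0.02,"x":0,"z":0,"twist":0.15},{"fingers":0,"y":-0.03,"x":0,"z":0,"twist":0.15},{"fingers":0,"y":-0.03,"x":0,"z":0,"twist":0.15}]' | grep -E "pos|ft"
python3 -m creep '[{"fingers":0,"y":-0.02,"x":0,"z":0,"twist":0},{"fingers":0,"y":-0.02,"x":0,"z":0,"twist":0}]'| grep -E "pos|ft"
```

```text
position: [0.5536, 0.05, 0.0578]
ft_force: [2.2, -1.5, -0.1]
position: [0.5535, 0.0501, 0.0579]
ft_force: [3.8, -2.1, -2.5]
```

The force is rising while the position has stalled, so the strap is on its stop. One last tiny nudge, then back off and look.

```bash
python3 -m creep '[{"fingers":0,"y":-0.02,"x":0,"z":0,"twist":0},{"fingers":0,"y":-0.02,"x":0,"z":0,"twist":0}]'| grep -E "pos|ft"
python3 -m creep '[{"fingers":0,"y":0.1,"x":0,"z":0,"twist":0},{"fingers":0,"y":0.5,"x":0,"z":0,"twist":0},{"fingers":0,"y":0.8,"x":-0.5,"z":0,"twist":0},{"fingers":0,"y":0.8,"x":-1.4,"z":0,"twist":0},{"fingers":0,"y":0.6,"x":-2.2,"z":0.7,"twist":0},{"fingers":0,"y":0,"x":-2.2,"z":1.5,"twist":0},{"fingers":0,"y":-0.6,"x":-2.2,"z":2.3,"twist":0},{"fingers":0,"y":-1,"x":-2.2,"z":3.1,"twist":-1},{"fingers":0,"y":-1,"x":-2.2,"z":3.6,"twist":-2.4},{"fingers":0,"y":-1,"x":-2.2,"z":3.6,"twist":-3.8},{"fingers":0,"y":-1,"x":-2.2,"z":3.6,"twist":-5.2},{"fingers":0,"y":-1,"x":-2.2,"z":3.6,"twist":-6.6},{"fingers":0,"y":-1,"x":-2.2,"z":3.6,"twist":-8},{"fingers":0,"y":-1,"x":-2.2,"z":3.6,"twist":-9.4},{"fingers":0,"y":-1,"x":-2.2,"z":3.6,"twist":-10.8},{"fingers":0,"y":-1,"x":-2.2,"z":3.6,"twist":-12.2},{"fingers":0,"y":-1,"x":-2.2,"z":3.6,"twist":-13.6},{"fingers":0,"y":-1,"x":-2.2,"z":3.6,"twist":-15},{"fingers":0,"y":-1,"x":-2.2,"z":3.6,"twist":-16.4},{"fingers":0,"y":-1,"x":-2.2,"z":3.6,"twist":-17.8}]'
python3 snap.py 20 scene top wrist
```

```text
position: [0.5534, 0.0501, 0.0581]
ft_force: [6.0, -1.6, -4.5]
time: 25.27
position: [0.5042, -0.0911, 0.1455]
tool_rot: [0.045, 1.573, -0.044]
ft_force: [0.4, -0.4, 0.0]
grip_width: 0.004
x 2.665 y 4.228 z 0.564 twist -12.23 | tcp jaw (np.float64(-25.8), np.float64(-168.7)) z 0.1455 F [-0.2 -0.4  0.4] grip 0.004 t 25.42
```

View pics/wrist20.png

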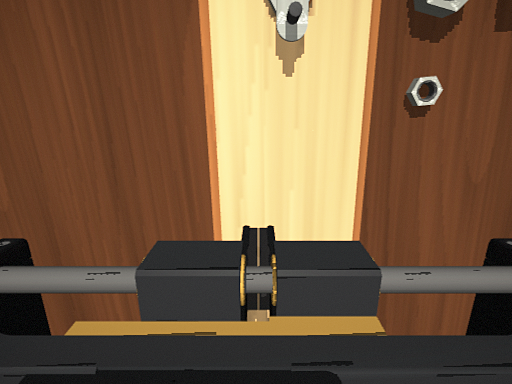

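View pics/scene20.png

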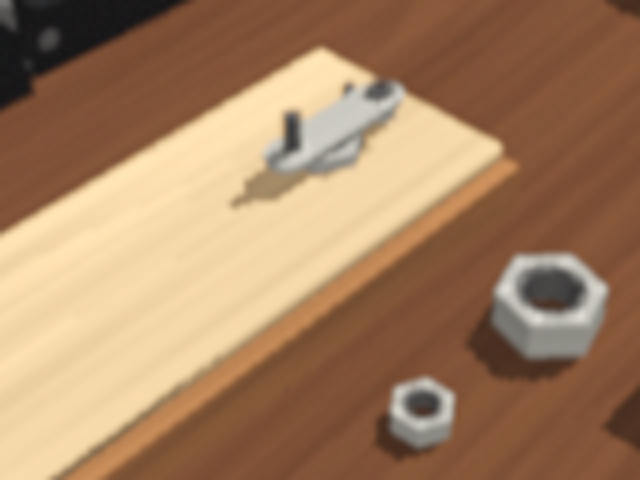

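View pics/top20.png

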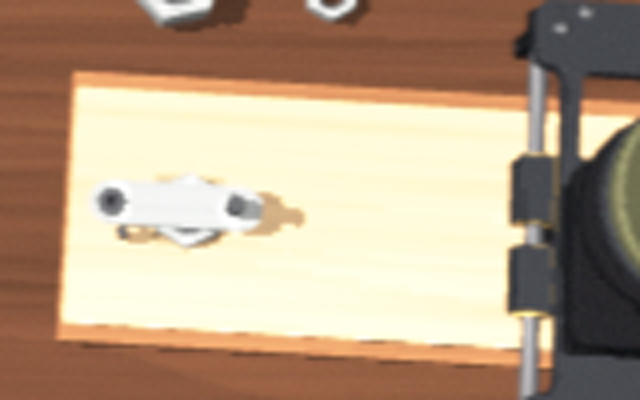

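The strap lies along the jaw over the nut, from pivot (111,201) to pin (240,205) in the top crop. A quick numeric check of its angle, then hand in.

```bash
python3 - <<'E'
from h import *
import pickle
im=pickle.load(open("pics/top20.pkl","rb"))
f=lambda a,b:(235+(a+.5)/4-.5,130+(b+.5)/4-.5)
p=np.array(tojaw(onz(im,*f(111,201),.0563))); q=np.array(tojaw(onz(im,*f(240,203),.0745)));e=q-p
print(p,q,"phi from pin top",np.arctan2(e[0],-e[1]))
w=pickle.load(open("pics/wrist20.pkl","rb")); pt=onz(w,294.5,11,.0745); print("wrist pin top",tojaw(pt))
a=pickle.load(open("pics/scene0.pkl","rb"))["pixels"].astype(int); b=pickle.load(open("pics/scene20.pkl","rb"))["pixels"].astype(int)
for n,(x0,x1,y0,y1) in dict(washer=(125,165,290,325),wheel=(318,380,145,185),driver=(250,315,135,172)).items(): print(n,np.abs(a-b)[y0:y1,x0:x1].mean().round(2))
E
```

```text
[ 0.7 41.4] [  1.1 -26.3] phi from pin top 0.005908350746056566
wrist pin top (np.float64(0.2), np.float64(-27.0))
washer 2.02
wheel 1.23
driver 1.44
```

```bash
python3 -c "
from bench import workorder; print(workorder.close_job())"
```

```text
the job is handed in; nothing more can be done
None
```

The nut is in the empty recess, flat and fully home, and the keeper strap is closed over it on its stop. I handed the job in at about 25.5 s of the 72 s allowed.

**What I did:** I nudged the nut across the jaw with the closed fingertips only, never gripping or lifting it. At first it would not turn and stuck about 9° off. I squared it up with flush pushes at 60° to the jaw. That overshot about 3.5 mm sideways, which one opposite nudge corrected. A straight push along +y then dropped it in. After that I pushed the keeper pin round its arc until the strap stopped.

**Last checks:**
- **Nut:** before the strap closed, its top read 45.9–46.5 mm all round against a face at 39.3 mm, so about 7 mm proud and level. The strap then passed over it freely.
- **Keeper:** at the stop the force rose to about 6–8 N while the fingers no longer moved. In the pictures the strap is open by about 0.006 rad, within measurement error of closed.
- **Robot:** withdrawn and touching nothing.
- **Other items:** the washer, handwheel and screwdriver show no change beyond small brightness differences.

**Small disagreement:** the camera views differed by 1–2 mm on where the recess lies. I trusted the close wrist view, and no final check failed.

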